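Set a sine plate to 20 degrees on a gauge block stack

ROBOT

A 6-joint arm with a two-finger parallel gripper is mounted at the origin on a cart in front of the work surface, level with it; the furniture and walls round the work are solid. World frame = base frame: x ahead of the robot, y to its left, z up, the work surface at z = 0. Lengths are in mm, angles in rad, forces in N, time in s.
With the tool pointing down it reaches from about 300 to 775 mm from the base axis. Payload 14.6 kg.
Tool frame: the origin (TCP) lies at the very end of the fingers, on their centre line; the grasp point (between the pads) lies 19 mm behind it; z points along the fingers, y is the line along which they close (so a half turn about z gives the same grasp; the last joint's range is limited). The gripper opens to 94 mm and grips with 3 to 60 N. Pads are 16 mm wide; open, the fingers measure 119 mm over their backs; the gripper's body (75 mm by 177 mm) begins 78 mm behind the grasp point.
Start: joints at [-1.367, 0.3, 1.521, -0, 1.321, -0.067], TCP at [147.12, -529.948, 205.446] pointing down, gripper open.
Joint ranges: [-3.03, 3.03], [-0.79, 2.21], [0.23, 2.52], [-1.04, 4.18], [0, 3.07], [-2.55, 2.55]. Speed limits (rad/s): [2.22, 2.22, 2.57, 3.14, 3.14, 3.14].

INTERFACE

Orientations are given as [roll, pitch, yaw] about the fixed x, y, z axes, in that order (R = Rz(yaw) Ry(pitch) Rx(roll)).
In Python, from cell import manip gives the robot as it stands. The module is installed in compiled form; this text tells all that it offers.
- The arm moves only by the shell command python3 -m inch 'ROWS' [FORCE]. ROWS is JSON, a list of rows, each an object of numbers: "gripper": the opening, from 0 (shut) to 1 (fully open); "dx", "dy", "dz": the shift along the world's x, y, z in m; "wx", "wy", "wz": the turn, a rotation vector about the world's x, y, z in degrees. A call has exactly 5 rows; each row is the pose to reach, as a shift and turn from the pose commanded when the call began; what a row does not reach only later rows make up. A row lasts 1/12 s, in which the tool goes at most 41.7 mm and 7.16 degrees, less where a joint would pass 70% of its speed; a pose out of reach is approached as far as the arm can. A call with a gripper value outside its range is refused whole. The fingers move at their own pace and stop on an object; FORCE is the grip in N (left out, the last holds). Time passes only in rows, so rows that repeat a pose let the fingers close, or fill a call up. It gives the time, the measured TCP pose, the force, the opening and the grip force at its end, in the units of the state.
- manip.read_state(): the state, without advancing time (a new reading comes with each control period).
- manip.camera(name): name is "scene" or "top"; returns the picture (384x512x3 uint8, blue, green, red); there is no depth.
- manip.camera_info(name): a dict with "camera_matrix" (3x3 intrinsics, pixels), "R" (3x3) and "t" (3): a world point X has camera coordinates R X + t. Camera axes: x right, y down, z forward; pixel columns grow to the right and rows downward; lengths in mm; the calibration is good to about 2 mm. A picture is of the moment at which its call begins. camera_info takes no time and is no camera call.
- manip.sign_off(): hands the job in; it is judged then, once.
The state is a dict: "clock": time; "joints": joint angles; "qd": joint speeds; "effort": joint torques, N m; "eef_pos": TCP position; "eef_rot": TCP orientation; "wrist_force": force on the tool from outside, world axes, zero at the start; "moment": the same for the moment, N m; "finger_gap": finger opening in mm; "finger_force": force on a finger pad.
Only numpy, scipy, OpenCV 4.12 (cv2) and the standard library are available. Lean on these libraries where they do the work, as an engineer would, in place of code of your own. Each camera call takes 0.05 s, during which the arm holds its last target. There are 200 camera calls.

TASK

Set the sine plate to 20 degrees: swing its hinged plate right back, stack the two thicker gauge blocks (30 and 21.3 mm) on the marked place of the base, flat, central and square along the roller, and lower the plate, without letting it drop, until its roller rests on the stack. Leave the thinnest block in its case and shut the case lid fully. Do not tip the swab beaker or the resin bottle or shift the hex keys.

Things in the scene. Friction and masses are not known exactly. Their poses are not given: they have to be found in the camera images.
- sine_base: Base of the sine plate: bright steel slab 200 x 112 x 22 mm, fixed to the bench. Origin: centre of its underside. x runs along its length from the handle end to the hinge end (x about away from the robot), y along the hinge and rollers, z up. Its top face, 22 mm above the bench, is the gauge surface. Two hinge cheeks rise 24 mm above it at x = +75 mm, y = +-52 mm.
- sine_table (a joint): Angle in rad of the hinged aluminium plate (173 x 90 x 18 mm, 0.8 kg, dark holes) over the base; 0 = lying flat on its free roller (start), 0.349 = 20 degrees, 1.75 = stop, leaning back. The hinge is free: the plate falls shut below about 1.38 rad and stays back by itself beyond that. Its free roller (20 mm dia., across y) is 150 mm from the hinge axis, so stack height = 150 mm x sin(angle): 51.3 mm for 20 degrees. The plate's underside is 8 mm above the roller axes.
- plate_hinge (a point): Point on the plate's hinge axis, mid-width, 32 mm above the bench, 75 mm from the base's origin along its +x. Axes as the base's. The axis runs along y; the free end rises from the -x side, up and back over to +x.
- plate_handle (a point): Centre of the plate's handle: a black round bar 10 mm thick, parallel to the hinge, clear length 60 mm, held 34 mm off the plate's free end by a side arm at each end. With the plate flat it lies 199 mm from the hinge axis towards -x and 17 mm above it (49 mm above the bench); it moves with the plate at 200 mm radius. Axes turn with the plate: x towards the hinge, y along the bar. The bar may turn between finger pads.
- stack_place (a point): Centre of the marked place (outline 41 x 80 mm) for the gauge stack on the base's top face, 22 mm above the bench: right under the free roller at 20 degrees; 66 mm from the base's origin along its -x. Axes as the base's: the blocks' length goes along y.
- gauge_case: Gauge block case, floor: wooden board 110 (x) x 176 (y) x 14 mm with black lining, fixed to the bench. A black wire stripper 130 mm high stands between it and the sine plate. Origin: centre of its underside. x runs to the lid hinge (about to the robot's left), y along the row of blocks, z up. Three block places at y = -64, 0, +64 mm, blocks lying with their length along x; low ribs, 4 mm high, only round the blocks' ends, none beside their middle 50 mm.
- case_lid (a joint): Angle in rad of the case's deep wooden lid; 0 = shut, about 1.6 = standing open (start), 1.75 = stop. The hinge is stiff (0.17 N m): the lid stays where it is left and must be brought all the way down. The lid is a shell 110 x 176 x 40 mm, walls 4 mm.
- lid_hinge (a point): Point on the lid's hinge axis, mid-width, 14 mm above the bench, 55 mm from the case's origin along its +x. Axes as the case's; the axis runs along y. Opening raises the -x side.
- lid_handle (a point): Centre of the lid's steel handle: a round bar 10 mm thick, parallel to the hinge, clear length 60 mm, 32 mm off the lid's front wall on two side arms. Shut, it lies 142 mm from the hinge axis towards -x and 18 mm above it (32 mm above the bench); open, it points up and tops out about 170 mm above the bench. Axes turn with the lid: x towards the hinge, y along the bar.
- block_30_mid (a point): Centre of the thickest steel gauge block: 70 (x) x 30 (y) x 30 (z) mm, 0.5 kg. In any of the three places of the case at the start, on the case floor (14 mm above the bench); neighbours 34 mm beside it. Grip it across y.
- block_21_mid (a point): Centre of the middle steel gauge block: 70 (x) x 30 (y) x 21.3 (z) mm, 0.35 kg. Otherwise as the thickest.
- block_13_mid (a point): Centre of the thinnest steel gauge block: 70 (x) x 30 (y) x 13 (z) mm, 0.2 kg; not needed, stays in the case.
- swab_beaker: Bystander: small glass beaker, 56 mm wide, of swabs, 112 mm high with them, standing loose. Origin: centre of its underside, z up.
- resin_bottle: Bystander: amber bottle, 68 mm across, 130 mm high, loose. Origin: centre of its underside, z up.
- hex_keys: Bystander: orange holder of hex keys, 26 x 90 x 23 mm, lying loose. Origin: centre of its underside; y along it.
Not all that is in view belongs to the job. What is shaped like the part that bears block_30_mid but brown is not meant.

How it is judged (in metres and radians):
On the way, in this order (a step that is already met when the one before it is completed fails the run):
1. the hinged plate is swung right back and stays there (value of joint sine_table above 1.5 rad), for 0.2 s.
2. the 30 mm and the 21.3 mm block lie stacked on the marked place (x of block_30_mid in the frame of stack_place between -0.01 and 0.01 m and y of block_30_mid in the frame of stack_place between -0.015 and 0.015 m and angle between each of block_30_mid, block_21_mid's own z axis and vertical below 0.05 rad and angle between the x axis of each of block_30_mid, block_21_mid and the y axis of sine_base, either way round below 0.18 rad and x of block_21_mid in the frame of stack_place between -0.01 and 0.01 m and y of block_21_mid in the frame of stack_place between -0.015 and 0.015 m), for 0.2 s.
At the end, for the whole second after the job is handed in: Plate at rest at 20 degrees (+-0.7) on the stack; both blocks flat, within 10 mm of the marked place's centre along the base, 15 mm across, square within 10 degrees; lid shut (within 3.4 degrees); thinnest block still in its place (20 mm) (all of step 2 and value of joint sine_table between 0.337 and 0.361 rad and velocity of joint sine_table between -0.03 and 0.03 rad/s and value of joint case_lid below 0.06 rad and distance of block_13_mid from where it was at the start of the episode below 0.02 m); the robot touches nothing.
It fails at once if the plate is let drop (closes faster than 3.5 rad/s) (velocity of joint sine_table below -3.5 rad/s).
It fails at once if the swab beaker is tipped (angle between swab_beaker's own z axis and vertical above 0.5 rad).
It fails at once if the resin bottle is tipped (angle between resin_bottle's own z axis and vertical above 0.5 rad).
It fails at once if the hex keys are shifted by more than 3 cm (distance of hex_keys from where it was at the start of the episode above 0.03 m).
It also fails if it takes over 72 s, if anything falls off the work surface, if the arm or the gripper's body presses on something with over 40 N, if the wrist force passes 120 N, or if a joint passes its speed limit or range.

## Working session

There is one attempt and no reset: what is moved stays moved. The work goes in short steps, Python scripts to look and compute and a shell command to move; the robot and the scene stay as the last step left them, time stands still between calls to the robot, and variables do not carry over. Pictures are saved under pics/ and viewed, at most 10 in all, crops included, and the job is handed in when it is done.

```bash
mkdir -p pics; cat > h.py <<'E'
import numpy as np, cv2
from cell import manip
def cam(n):
    i=manip.camera_info(n); return np.array(i["camera_matrix"],float),np.array(i["R"],float),np.array(i["t"],float).ravel()
def ray(n,px,z):
    K,R,t=cam(n); d=R.T@np.linalg.solve(K,[px[0],px[1],1.]); c=-R.T@t
    return c+d*(z-c[2])/d[2]
def proj(n,X):
    K,R,t=cam(n); p=K@(R@np.array(X,float)+t); return p[:2]/p[2]
E
python3 - <<'E'
from h import *
for n in("scene","top"):
    im=manip.camera(n); cv2.imwrite(f"pics/{n}0.png",im); 
    K,R,t=cam(n); print(n,K.tolist(),(-R.T@t).round(),R.round(2).tolist())
a=cv2.imread("pics/scene0.png");b=cv2.imread("pics/top0.png")
cv2.imwrite("pics/a.png",cv2.resize(a,(800,600),interpolation=cv2.INTER_CUBIC))
cv2.imwrite("pics/b.png",cv2.resize(b,(800,600),interpolation=cv2.INTER_CUBIC))
print(manip.read_state())
E
```

```text
scene [[356.1790817132596, 0.0, 258.08997782041416], [0.0, 356.1790817132596, 190.48053057443346], [0.0, 0.0, 1.0]] [-157.  904.  954.] [[-0.83, -0.55, 0.02], [-0.34, 0.47, -0.81], [0.44, -0.68, -0.58]]
top [[363.75088490455926, 0.0, 251.70669587789155], [0.0, 363.75088490455926, 186.21738913272807], [0.0, 0.0, 1.0]] [ 361. -140. 1294.] [[0.03, -1.0, -0.0], [-0.99, -0.03, -0.14], [0.14, 0.0, -0.99]]
{'clock': 0.1, 'joints': array([-1.36660017e+00,  3.00419012e-01,  1.52152940e+00, -6.20303972e-06,
        1.32070305e+00, -6.65780918e-02]), 'qd': array([-0.00018434, -0.0018499 , -0.00265023, -0.00289931, -0.00042663,
        0.00185972]), 'effort': array([ 8.10803540e-04, -5.32642221e+01, -3.53286660e+01,  7.08608679e-02,
        2.34606833e-02, -6.31309695e-05]), 'eef_pos': array([ 147.07078348, -529.72121456,  204.93676306]), 'eef_rot': array([-3.14053579e+00, -6.44466254e-05,  2.70775754e-01]), 'wrist_force': array([0.34804895, 0.18613615, 0.8232475 ]), 'moment': array([0.01863313, 0.01714188, 0.02587564]), 'finger_force': 0.0, 'finger_gap': 93.7893086734952}
```

View pics/a.png

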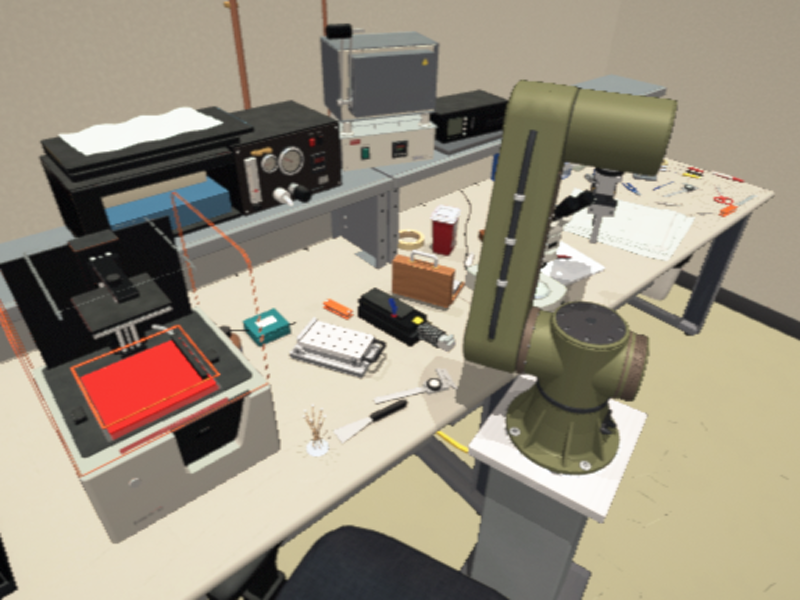

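View pics/b.png

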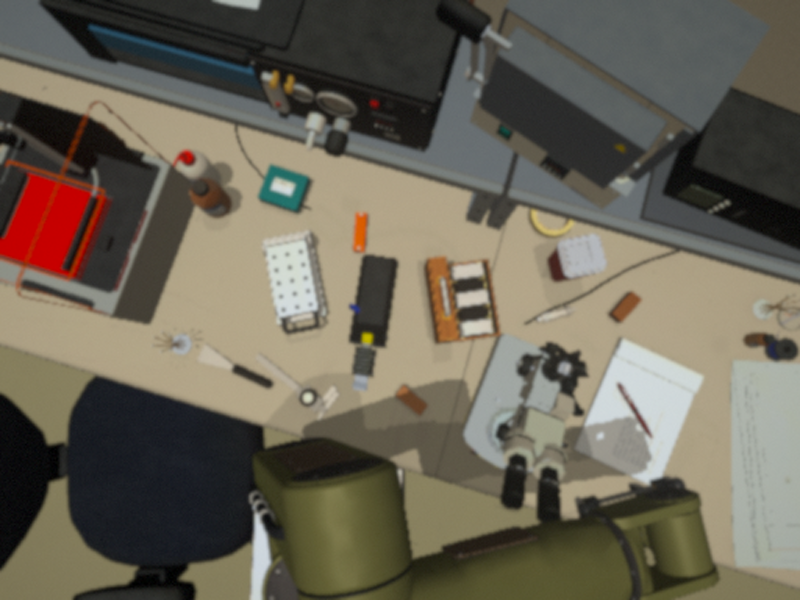

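The scene view shows the plate, wire stripper and open case. In the top view (800x600), the sine plate is at (295,280), the hex keys (360,232), the stripper (373,300) and the case with three blocks (462,298). The bottle is at (208,195) and the swabs at (180,343). The brown look-alikes at (410,400) and (625,306) are outside the case and not meant. Candidates for the block are the three bright places in the case at (467,270), (470,298) and (475,325).

```bash
python3 - <<'E'
from h import *
b=cv2.imread("pics/top0.png")
def up(im,x0,y0,w,h,s,fn):
    c=cv2.resize(im[y0:y0+h,x0:x0+w],None,fx=s,fy=s,interpolation=cv2.INTER_CUBIC)
    for x in range(x0-x0%10+10,x0+w,10): cv2.putText(c,str(x),(int((x-x0)*s),8),0,.3,(0,0,255)); cv2.line(c,(int((x-x0+.5)*s),10),(int((x-x0+.5)*s),16),(0,0,255))
    for y in range(y0-y0%10+10,y0+h,10): cv2.putText(c,str(y),(0,int((y-y0)*s)),0,.3,(0,0,255)); cv2.line(c,(20,int((y-y0+.5)*s)),(26,int((y-y0+.5)*s)),(0,0,255))
    cv2.imwrite(fn,c)
up(b,260,155,66,72,8,"pics/case.png")
up(b,160,140,60,80,7,"pics/plate.png")
E
```

```text
(no output)
```

View pics/case.png

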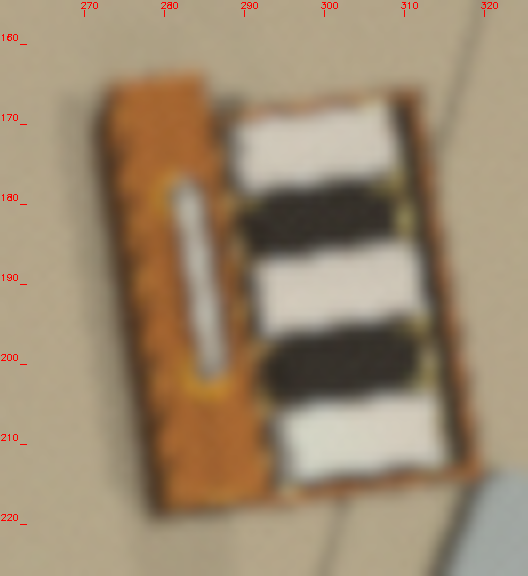

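View pics/plate.png

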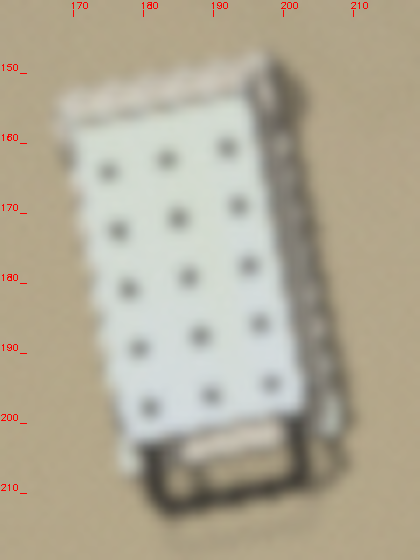

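```bash
python3 - <<'E'
from h import *
r=lambda p,z:ray("top",p,z)
ang=lambda v:np.degrees(np.arctan2(v[1],v[0])).round(2)
# plate top face z=58
TL,TR,BR,BL=[r(p,58) for p in [(170,157.5),(194.5,153.5),(203,198.5),(178,203)]]
print("plate corners",*[x.round(1)[:2] for x in(TL,TR,BR,BL)])
print(ang(TL-BL),ang(TR-BR),np.linalg.norm(TL-BL),np.linalg.norm(TR-TL),np.linalg.norm(BR-BL))
print("handle ends",r((182,213),49).round(1),r((203,209),49).round(1))
A=r((178.4,197.8),58);B=r((196.3,194.5),58);C=r((174,163.5),58);D=r((191.8,160.5),58)
print("holes",A.round(1),B.round(1),C.round(1),D.round(1),ang(C-A),ang(D-B))
# case
P,Q=r((312.5,166.2),14),r((319.8,213.5),14); print("case right",P.round(1),Q.round(1),np.linalg.norm(P-Q),ang(P-Q))
h=[r(p,155) for p in[(281.8,178),(285.8,201.5)]]; print("lid handle",h[0].round(1),h[1].round(1),ang(h[0]-h[1]))
for c in [(299.2,172.7),(302,190.3),(305.2,208.8)]: print("block",[r(c,14+z).round(1)[:2] for z in(30,21.3,13)])
for n,p,z in[("hex",(360*.64,232*.64),12),("bottle",(208*.64,195*.64),65),("swab",(180*.64,343*.64),20),("strip front",(357*.64,390*.64),0)]: print(n,r(p,z).round())
E
```

```text
plate corners [629.1 151.7] [645.5  67.4] [489.2  30.9] [471.6 115.4]
12.97 13.14 161.68297070848104 85.89374348308453 86.33057370103032
handle ends [438.5 101.8  49. ] [454.   30.6  49. ]
holes [489.4 115.   58. ] [502.3  54.4  58. ] [608.3 136.7  58. ] [620.5  75.6  58. ] 10.32 10.15
case right [ 619.9 -349.8   14. ] [ 451.2 -375.8   14. ] 170.62707162055406 8.77
lid handle [ 550.8 -229.4  155. ] [ 476.3 -243.   155. ] 10.35
block [array([ 589.5, -298.6]), array([ 591.1, -299.7]), array([ 592.6, -300.7])]
block [array([ 527.9, -308.7]), array([ 529. , -309.9]), array([ 530.2, -311. ])]
block [array([ 464. , -320.1]), array([ 464.7, -321.4]), array([ 465.4, -322.6])]
hex [678. -54.  12.]
bottle [741. 286.  65.]
swab [412. 339.  20.]
strip front [318. -58.   0.]
```

```bash
cat > fit.py <<'E'
from h import *
from scipy.optimize import least_squares
def fr(o,yaw,p):
    c,s=np.cos(yaw),np.sin(yaw); p=np.asarray(p,float); return np.array([o[0]+c*p[0]-s*p[1],o[1]+s*p[0]+c*p[1],p[2]])
E
python3 - <<'E'
from fit import *
im=cv2.imread("pics/top0.png"); g=cv2.cvtColor(im,cv2.COLOR_BGR2GRAY).astype(float)
seeds=[(174.9,163.6),(183.2,161.9),(191.7,160.2),(176.4,172.2),(185,170.5),(193.4,168.8),(177.9,180.5),(186.5,178.8),(195.1,177.2),(179.4,189),(188.2,187.2),(196.6,185.4),(181,197.4),(189.6,195.7),(198.1,194)]
P=[]
for x,y in seeds:
    X,Y=int(round(x)),int(round(y)); w=np.clip(205-g[Y-3:Y+4,X-3:X+4],0,None); w=np.clip(w-np.median(w),0,None)
    yy,xx=np.mgrid[Y-3:Y+4,X-3:X+4]; P.append(((w*xx).sum()/w.sum(),(w*yy).sum()/w.sum()))
P=np.array(P); print(np.abs(P-seeds).max(0))
W=np.array([ray("top",p,58)[:2] for p in P])
G=np.array([[i,j] for i in (2,1,0,-1,-2) for j in(1,0,-1)],float)
def f(v): 
    return np.array([fr(v[:2],v[2],[a*v[3],b*v[4],58])[:2] for a,b in G]).ravel()-W.ravel()
s=least_squares(f,[550,95,.19,30,30]); print(s.x,np.degrees(s.x[2]),np.abs(s.fun).max())
o,yw=s.x[:2],s.x[2]
# overlay with plate centre at -78.5 from hinge -> hole centre
h=fr(o,yw,[78.5,0,32]); b=fr(o,yw,[3.5,0,0]); print("hinge",h,"base",b)
S=8;x0,y0=155,140;c=cv2.resize(im[y0:y0+80,x0:x0+65],None,fx=7,fy=7,interpolation=cv2.INTER_CUBIC)
def poly(c,pts,col,x0,y0,S):
    q=np.array([proj("top",p) for p in pts]); q=((q-[x0,y0]+.5)*S).round().astype(int); cv2.polylines(c,[q.reshape(-1,1,2)],True,col,1)
poly(c,[fr(b,yw,[x,y,22]) for x,y in[(-100,-56),(100,-56),(100,56),(-100,56)]],(0,0,255),x0,y0,7)
poly(c,[fr(h,yw,[x,y,58]) for x,y in[(-165,-45),(8,-45),(8,45),(-165,45)]],(0,200,0),x0,y0,7)
poly(c,[fr(h,yw,[-199,y,49]) for y in(-30,30)],(255,0,255),x0,y0,7)
# case fit
cz=14
obs=[("c",(-55,-88,14),(311.8,166)),("c",(-55,88,14),(319.8,213.5))]
hd=[(22,-33,155),(22,33,155)]
px=[(282.4,177),(286.4,201.8)]
def fc(v): 
    e=[]
    for _,p,q in obs: e.append(proj("top",fr(v[:2],v[2],p))-q)
    e.append((proj("top",fr(v[:2],v[2],(55+v[3],0,155)))-np.mean(px,0)))
    bl=[(298.9,172.6),(301.6,190.8),(304.8,209.1)]
    for y,q in zip((-64,0,64),bl): e.append(proj("top",fr(v[:2],v[2],(0,y,36)))-q)
    return np.ravel(e)
s=least_squares(fc,[525,-310,1.75,22]);print("case",s.x,np.degrees(s.x[2]),s.fun.reshape(-1,2).round(2).tolist())
v=s.x
d=cv2.resize(im[155:227,260:326],None,fx=7,fy=7,interpolation=cv2.INTER_CUBIC)
poly(d,[fr(v,v[2],p) for p in[(-55,-88,14),(55,-88,14),(55,88,14),(-55,88,14)]],(0,0,255),260,155,7)
for y in(-64,0,64): poly(d,[fr(v,v[2],(a,y+b_,36)) for a,b_ in[(-35,-15),(35,-15),(35,15),(-35,15)]],(0,200,0),260,155,7)
poly(d,[fr(v,v[2],(55+v[3],y,155)) for y in(-30,30)],(255,0,255),260,155,7)
H=max(c.shape[0],d.shape[0]);e=np.zeros((600,800,3),np.uint8)
c=c[:600,:395];e[:c.shape[0],:c.shape[1]]=c; d=d[:600,60:460]; e[:d.shape[0],400:400+d.shape[1]]=d
cv2.imwrite("pics/ov.png",e)
E
```

```text
[0.75738832 0.50391459]
[5.54881022e+02 9.00918710e+01 2.31152967e-01 3.00152576e+01
 3.05969780e+01] 13.244089411087883 1.4723490216538266
hinge [631.29314905 108.07621922  32.        ] base [558.28793174  90.89372097   0.        ]
case [ 526.97958457 -308.34051813    1.73884964   16.28837128] 99.6287457732169 [[0.15, -0.66], [0.41, 0.53], [-0.02, -0.18], [-0.26, 0.34], [-0.02, 0.05], [-0.25, -0.09]]
```

View pics/ov.png

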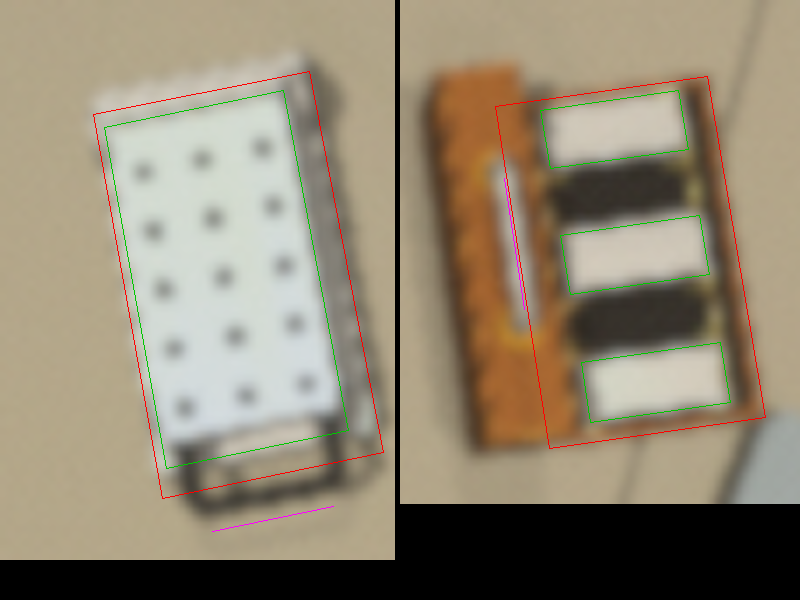

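The overlay shows the case fits within about 0.5 px. The plate model has to slide about 10 mm toward the hinge, because the hole pattern is off centre. The bar is at about (268,493) and drawn at (273,518), so I'll measure profiles along the axis.

```bash
python3 - <<'E'
from fit import *
from scipy.ndimage import map_coordinates
im=cv2.imread("pics/top0.png"); g=cv2.cvtColor(im,cv2.COLOR_BGR2GRAY).astype(float)
yw=.231153;h=np.array([631.29,108.08])
def prof(xs,ys,z):
    o=[]
    for x in xs:
        q=np.array([proj("top",fr(h,yw,[x,y,z])) for y in ys]); o.append(map_coordinates(g,[q[:,1],q[:,0]],order=1).mean())
    return np.round(o).astype(int)
xs=np.arange(-215,-140,4); print("bar z49",dict(zip(xs.tolist(),prof(xs,np.arange(-18,19,3),49).tolist())))
xs=np.arange(-180,-140,4); print("front z58",dict(zip(xs.tolist(),prof(xs,np.r_[-40:-34,34:41],58).tolist())))
xs=np.arange(0,60,4); print("far z22",dict(zip(xs.tolist(),prof(xs,np.arange(-30,40,4),22).tolist())))
xs=np.arange(0,60,4); print("platefar z58",dict(zip(xs.tolist(),prof(xs,np.arange(-30,40,4),58).tolist())))
ys=np.arange(-62,63,4)
def profy(ys,xs,z): return [int(prof([0],[0],z)[0]*0+np.mean([map_coordinates(g,[[proj("top",fr(h,yw,[x,y,z]))[1]],[proj("top",fr(h,yw,[x,y,z]))[0]]],order=1)[0] for x in xs])) for y in ys]
print("bar y z49",dict(zip(ys.tolist(),profy(ys,range(-178,-165,3),49))))
print("plate y z58",dict(zip(ys.tolist(),profy(ys,range(-130,-20,10),58))))
E
```

```text
bar z49 {-215: 164, -211: 160, -207: 160, -203: 162, -199: 161, -195: 140, -191: 98, -187: 78, -183: 102, -179: 132, -175: 143, -171: 142, -167: 159, -163: 183, -159: 183, -155: 171, -151: 189, -147: 209, -143: 210}
front z58 {-180: 87, -176: 84, -172: 82, -168: 86, -164: 92, -160: 98, -156: 129, -152: 179, -148: 205, -144: 205}
far z22 {0: 213, 4: 215, 8: 214, 12: 205, 16: 188, 20: 186, 24: 194, 28: 194, 32: 187, 36: 176, 40: 168, 44: 167, 48: 166, 52: 166, 56: 166}
platefar z58 {0: 212, 4: 200, 8: 184, 12: 189, 16: 196, 20: 192, 24: 182, 28: 171, 32: 167, 36: 167, 40: 166, 44: 166, 48: 166, 52: 166, 56: 166}
bar y z49 {-62: 151, -58: 137, -54: 127, -50: 126, -46: 128, -42: 114, -38: 84, -34: 81, -30: 114, -26: 144, -22: 154, -18: 153, -14: 154, -10: 154, -6: 153, -2: 153, 2: 152, 6: 149, 10: 138, 14: 127, 18: 127, 22: 133, 26: 129, 30: 105, 34: 75, 38: 79, 42: 118, 46: 151, 50: 164, 54: 166, 58: 167, 62: 167}
plate y z58 {-62: 118, -58: 123, -54: 129, -50: 129, -46: 151, -42: 190, -38: 209, -34: 206, -30: 200, -26: 204, -22: 213, -18: 215, -14: 215, -10: 214, -6: 209, -2: 200, 2: 199, 6: 208, 10: 214, 14: 216, 18: 216, 22: 213, 26: 206, 30: 198, 34: 203, 38: 211, 42: 208, 46: 193, 50: 176, 54: 168, 58: 167, 62: 167}
```

```bash
python3 -m inch '[{"dz":0.18,"gripper":0.3},{"dz":0.18,"gripper":0.3},{"dz":0.18,"gripper":0.3},{"dz":0.18,"gripper":0.3},{"dz":0.18,"gripper":0.3}]' 20
python3 -m inch '[{"dx":0.075,"dy":0.149,"wz":22},{"dx":0.075,"dy":0.149,"wz":22},{"dx":0.075,"dy":0.149,"wz":22},{"dx":0.075,"dy":0.149,"wz":22},{"dx":0.075,"dy":0.149,"wz":22}]'
python3 -m inch '[{"dx":0.075,"dy":0.149,"wz":22},{"dx":0.075,"dy":0.149,"wz":22},{"dx":0.075,"dy":0.149,"wz":22},{"dx":0.075,"dy":0.149,"wz":22},{"dx":0.075,"dy":0.149,"wz":22}]'
```

```text
validation failed for argument at $[0]...
validation failed for argument at $[0]...
validation failed for argument at $[0]...
```

```bash
python3 -m inch '[{"dx":0,"dy":0,"dz":0.18,"wx":0,"wy":0,"wz":0,"gripper":0.3},{"dx":0,"dy":0,"dz":0.18,"wx":0,"wy":0,"wz":0,"gripper":0.3},{"dx":0,"dy":0,"dz":0.18,"wx":0,"wy":0,"wz":0,"gripper":0.3},{"dx":0,"dy":0,"dz":0.18,"wx":0,"wy":0,"wz":0,"gripper":0.3},{"dx":0,"dy":0,"dz":0.18,"wx":0,"wy":0,"wz":0,"gripper":0.3}]' 20
```

```text
clock: 0.52
eef_pos: [147.2, -530.2, 391.6]
eef_rot: [3.134, 0.0, 0.271]
wrist_force: [0.1, 0.1, 0.7]
finger_gap: 64.2
finger_force: 0.0
```

```bash
python3 -m inch '[{"dx":0.075,"dy":0.149,"dz":0,"wx":0,"wy":0,"wz":22,"gripper":0.3},{"dx":0.075,"dy":0.149,"dz":0,"wx":0,"wy":0,"wz":22,"gripper":0.3},{"dx":0.075,"dy":0.149,"dz":0,"wx":0,"wy":0,"wz":22,"gripper":0.3},{"dx":0.075,"dy":0.149,"dz":0,"wx":0,"wy":0,"wz":22,"gripper":0.3},{"dx":0.075,"dy":0.149,"dz":0,"wx":0,"wy":0,"wz":22,"gripper":0.3}]'
python3 -m inch '[{"dx":0.075,"dy":0.149,"dz":0,"wx":0,"wy":0,"wz":22,"gripper":0.3},{"dx":0.075,"dy":0.149,"dz":0,"wx":0,"wy":0,"wz":22,"gripper":0.3},{"dx":0.075,"dy":0.149,"dz":0,"wx":0,"wy":0,"wz":22,"gripper":0.3},{"dx":0.075,"dy":0.149,"dz":0,"wx":0,"wy":0,"wz":22,"gripper":0.3},{"dx":0.075,"dy":0.149,"dz":0,"wx":0,"wy":0,"wz":22,"gripper":0.3}]'
python3 -m inch '[{"dx":0.075,"dy":0.149,"dz":0,"wx":0,"wy":0,"wz":22,"gripper":0.3},{"dx":0.075,"dy":0.149,"dz":0,"wx":0,"wy":0,"wz":22,"gripper":0.3},{"dx":0.075,"dy":0.149,"dz":0,"wx":0,"wy":0,"wz":22,"gripper":0.3},{"dx":0.075,"dy":0.149,"dz":0,"wx":0,"wy":0,"wz":22,"gripper":0.3},{"dx":0.075,"dy":0.149,"dz":0,"wx":0,"wy":0,"wz":22,"gripper":0.3}]'
python3 -m inch '[{"dx":0.075,"dy":0.148,"dz":-0.18,"wx":0,"wy":0,"wz":21.7,"gripper":0.3},{"dx":0.075,"dy":0.148,"dz":-0.18,"wx":0,"wy":0,"wz":21.7,"gripper":0.3},{"dx":0.075,"dy":0.148,"dz":-0.18,"wx":0,"wy":0,"wz":21.7,"gripper":0.3},{"dx":0.075,"dy":0.148,"dz":-0.18,"wx":0,"wy":0,"wz":21.7,"gripper":0.3},{"dx":0.075,"dy":0.148,"dz":-0.18,"wx":0,"wy":0,"wz":21.7,"gripper":0.3}]'
```

```text
clock: 0.93
eef_pos: [224.1, -376.7, 386.5]
eef_rot: [3.14, -0.0, 0.659]
wrist_force: [0.3, -0.5, 0.4]
finger_gap: 30.8
finger_force: 0.0
clock: 1.35
eef_pos: [299.2, -227.3, 385.9]
eef_rot: [3.14, -0.001, 1.046]
wrist_force: [0.1, -0.7, 0.5]
finger_gap: 28.4
finger_force: 0.0
clock: 1.77
eef_pos: [373.9, -77.9, 385.2]
eef_rot: [-3.141, -0.001, 1.43]
wrist_force: [-0.1, -0.3, 0.1]
finger_gap: 28.3
finger_force: 0.0
clock: 2.18
eef_pos: [436.2, 43.8, 230.7]
eef_rot: [3.142, 0.0, 1.801]
wrist_force: [0.5, -1.3, 0.1]
finger_gap: 28.3
finger_force: 0.0
```

```bash
python3 -m inch '[{"dx":0.009,"dy":0.018,"dz":-0.12,"wx":0,"wy":0,"wz":0,"gripper":0.3},{"dx":0.009,"dy":0.018,"dz":-0.12,"wx":0,"wy":0,"wz":0,"gripper":0.3},{"dx":0.009,"dy":0.018,"dz":-0.12,"wx":0,"wy":0,"wz":0,"gripper":0.3},{"dx":0.009,"dy":0.018,"dz":-0.12,"wx":0,"wy":0,"wz":0,"gripper":0.3},{"dx":0.009,"dy":0.018,"dz":-0.12,"wx":0,"wy":0,"wz":0,"gripper":0.3}]'
python3 - <<'E'
from fit import *
im=manip.camera("scene"); s=manip.read_state(); print(s["eef_pos"],s["eef_rot"])
q=proj("scene",[447.8,64.9,49]);t=proj("scene",s["eef_pos"]);print(q,t,proj("scene",[455,33,49]),proj("scene",[441,96,49]))
x0,y0=int(q[0])-50,int(q[1])-45
cv2.imwrite("pics/s1.png",cv2.resize(im[y0:y0+75,x0:x0+100],None,fx=8,fy=8,interpolation=cv2.INTER_CUBIC)); print(x0,y0)
E
```

```text
clock: 2.6
eef_pos: [444.5, 60.5, 111.9]
eef_rot: [-3.138, -0.001, 1.801]
wrist_force: [1.0, -0.2, 1.1]
finger_gap: 27.8
finger_force: 0.0
[445.55073822  60.47902984 113.68346587] [3.14120576e+00 1.36349030e-04 1.80078399e+00]
[242.92965833 224.95669913] [244.07300445 211.455578  ] [246.19568405 219.83960268] [239.58140989 230.10624899]
192 179
```

View pics/s1.png

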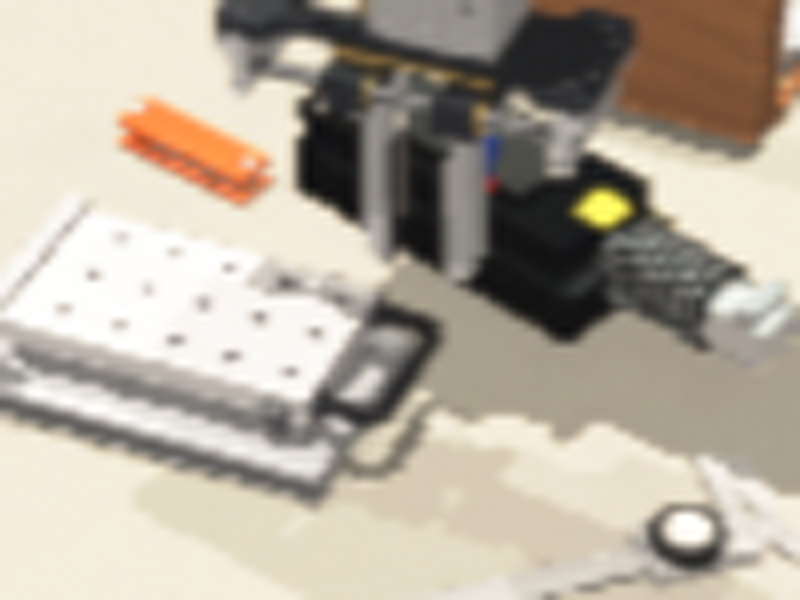

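The crop shows the bar centred at about (408,368), which is px (242.5,224.5). I predicted (242.9,225.0), so the estimate holds. Next I descend and grip.

```bash
python3 -m inch '[{"dx":0.002,"dy":0.004,"dz":-0.02,"wx":0,"wy":0,"wz":0,"gripper":0.3},{"dx":0.002,"dy":0.004,"dz":-0.05,"wx":0,"wy":0,"wz":0,"gripper":0.3},{"dx":0.002,"dy":0.004,"dz":-0.07,"wx":0,"wy":0,"wz":0,"gripper":0.3},{"dx":0.002,"dy":0.004,"dz":-0.083,"wx":0,"wy":0,"wz":0,"gripper":0.3},{"dx":0.002,"dy":0.004,"dz":-0.083,"wx":0,"wy":0,"wz":0,"gripper":0.3}]'
python3 -m inch '[{"dx":0,"dy":0,"dz":0,"wx":0,"wy":0,"wz":0,"gripper":0.05},{"dx":0,"dy":0,"dz":0,"wx":0,"wy":0,"wz":0,"gripper":0.05},{"dx":0,"dy":0,"dz":0,"wx":0,"wy":0,"wz":0,"gripper":0.05},{"dx":0,"dy":0,"dz":0,"wx":0,"wy":0,"wz":0,"gripper":0.05},{"dx":0,"dy":0,"dz":0,"wx":0,"wy":0,"wz":0,"gripper":0.05}]' 25
```

```text
clock: 3.07
eef_pos: [447.4, 64.4, 29.7]
eef_rot: [3.141, 0.0, 1.801]
wrist_force: [-0.8, 0.6, -0.3]
finger_gap: 28.3
finger_force: 0.0
clock: 3.48
eef_pos: [448.6, 65.1, 31.0]
eef_rot: [3.137, 0.001, 1.801]
wrist_force: [3.6, -0.6, 8.5]
finger_gap: 8.9
finger_force: 25.0
```

```bash
cat > arc.py <<'E'
import numpy as np
def arc(ths,per=5):
    c,s=.9734,.2291; P=lambda t:199.7*np.array([-np.cos(.0853+t)*c,-np.cos(.0853+t)*s,np.sin(.0853+t)])
    t=ths
    for i in range(0,len(t)-1,per):
        print([ (P(x)-P(t[i])).round(1).tolist() for x in t[i+1:i+1+per]])
E
python3 -c "
from arc import *
arc(np.linspace(0,1.72,26))"
```

```text
[[1.6, 0.4, 13.6], [4.1, 1.0, 27.1], [7.5, 1.8, 40.4], [11.8, 2.8, 53.4], [16.9, 4.0, 66.1]]
[[6.0, 1.4, 12.3], [12.8, 3.0, 24.1], [20.3, 4.8, 35.4], [28.6, 6.7, 46.2], [37.6, 8.9, 56.4]]
[[9.7, 2.3, 9.5], [19.9, 4.7, 18.3], [30.8, 7.2, 26.3], [42.1, 9.9, 33.6], [53.9, 12.7, 40.0]]
[[12.2, 2.9, 5.6], [24.8, 5.8, 10.3], [37.6, 8.9, 14.1], [50.7, 11.9, 17.0], [63.9, 15.0, 19.0]]
[[13.3, 3.1, 1.0], [26.7, 6.3, 1.1], [40.0, 9.4, 0.3], [53.3, 12.5, -1.5], [66.4, 15.6, -4.3]]
```

```bash
python3 -m inch '[{"dx":0.0016,"dy":0.0004,"dz":0.0136,"wx":0,"wy":0,"wz":0,"gripper":0.05},{"dx":0.0041,"dy":0.001,"dz":0.0271,"wx":0,"wy":0,"wz":0,"gripper":0.05},{"dx":0.0075,"dy":0.0018,"dz":0.0404,"wx":0,"wy":0,"wz":0,"gripper":0.05},{"dx":0.0118,"dy":0.0028,"dz":0.0534,"wx":0,"wy":0,"wz":0,"gripper":0.05},{"dx":0.0169,"dy":0.004,"dz":0.0661,"wx":0,"wy":0,"wz":0,"gripper":0.05}]'
python3 -m inch '[{"dx":0.006,"dy":0.0014,"dz":0.0123,"wx":0,"wy":0,"wz":0,"gripper":0.05},{"dx":0.0128,"dy":0.003,"dz":0.0241,"wx":0,"wy":0,"wz":0,"gripper":0.05},{"dx":0.0203,"dy":0.0048,"dz":0.0354,"wx":0,"wy":0,"wz":0,"gripper":0.05},{"dx":0.0286,"dy":0.0067,"dz":0.0462,"wx":0,"wy":0,"wz":0,"gripper":0.05},{"dx":0.0376,"dy":0.0089,"dz":0.0564,"wx":0,"wy":0,"wz":0,"gripper":0.05}]'
python3 -m inch '[{"dx":0.0097,"dy":0.0023,"dz":0.0095,"wx":0,"wy":0,"wz":0,"gripper":0.05},{"dx":0.0199,"dy":0.0047,"dz":0.0183,"wx":0,"wy":0,"wz":0,"gripper":0.05},{"dx":0.0308,"dy":0.0072,"dz":0.0263,"wx":0,"wy":0,"wz":0,"gripper":0.05},{"dx":0.0421,"dy":0.0099,"dz":0.0336,"wx":0,"wy":0,"wz":0,"gripper":0.05},{"dx":0.0539,"dy":0.0127,"dz":0.04,"wx":0,"wy":0,"wz":0,"gripper":0.05}]'
```

```text
clock: 3.9
eef_pos: [466.0, 69.1, 97.0]
eef_rot: [3.136, 0.001, 1.801]
wrist_force: [24.2, 2.5, -15.2]
finger_gap: 9.0
finger_force: 25.0
clock: 4.32
eef_pos: [502.2, 77.6, 152.3]
eef_rot: [3.141, 0.001, 1.801]
wrist_force: [9.9, -2.1, -13.9]
finger_gap: 9.1
finger_force: 25.0
clock: 4.73
eef_pos: [555.3, 90.1, 193.3]
eef_rot: [-3.141, 0.001, 1.801]
wrist_force: [-4.0, -5.0, 4.2]
finger_gap: 8.9
finger_force: 25.0
```

```bash
python3 -m inch '[{"dx":0.0122,"dy":0.0029,"dz":0.0056,"wx":0,"wy":0,"wz":0,"gripper":0.05},{"dx":0.0248,"dy":0.0058,"dz":0.0103,"wx":0,"wy":0,"wz":0,"gripper":0.05},{"dx":0.0376,"dy":0.0089,"dz":0.0141,"wx":0,"wy":0,"wz":0,"gripper":0.05},{"dx":0.0507,"dy":0.0119,"dz":0.017,"wx":0,"wy":0,"wz":0,"gripper":0.05},{"dx":0.0639,"dy":0.015,"dz":0.019,"wx":0,"wy":0,"wz":0,"gripper":0.05}]'
python3 -m inch '[{"dx":0.0133,"dy":0.0031,"dz":0.001,"wx":0,"wy":0,"wz":0,"gripper":0.05},{"dx":0.0267,"dy":0.0063,"dz":0.0011,"wx":0,"wy":0,"wz":0,"gripper":0.05},{"dx":0.04,"dy":0.0094,"dz":0.0003,"wx":0,"wy":0,"wz":0,"gripper":0.05},{"dx":0.0533,"dy":0.0125,"dz":-0.0015,"wx":0,"wy":0,"wz":0,"gripper":0.05},{"dx":0.0664,"dy":0.0156,"dz":-0.0043,"wx":0,"wy":0,"wz":0,"gripper":0.05}]'
python3 -m inch '[{"dx":0,"dy":0,"dz":0,"wx":0,"wy":0,"wz":0,"gripper":0.05},{"dx":0,"dy":0,"dz":0,"wx":0,"wy":0,"wz":0,"gripper":0.05},{"dx":0,"dy":0,"dz":0,"wx":0,"wy":0,"wz":0,"gripper":0.3},{"dx":0,"dy":0,"dz":0,"wx":0,"wy":0,"wz":0,"gripper":0.3},{"dx":0,"dy":0,"dz":0,"wx":0,"wy":0,"wz":0,"gripper":0.3}]'
```

```text
clock: 5.15
eef_pos: [619.6, 105.2, 212.0]
eef_rot: [3.141, 0.001, 1.801]
wrist_force: [-1.9, -3.2, 3.7]
finger_gap: 9.2
finger_force: 25.0
clock: 5.57
eef_pos: [686.1, 120.8, 207.2]
eef_rot: [3.142, 0.001, 1.801]
wrist_force: [0.5, -3.3, 0.3]
finger_gap: 9.2
finger_force: 25.0
clock: 5.98
eef_pos: [685.2, 121.3, 206.7]
eef_rot: [-3.141, -0.0, 1.802]
wrist_force: [0.8, 0.3, -1.2]
finger_gap: 25.7
finger_force: 0.5
```

```bash
python3 -m inch '[{"dx":0,"dy":0,"dz":0.1,"wx":0,"wy":0,"wz":0,"gripper":0.5},{"dx":0,"dy":0,"dz":0.1,"wx":0,"wy":0,"wz":0,"gripper":0.5},{"dx":0,"dy":0,"dz":0.1,"wx":0,"wy":0,"wz":0,"gripper":0.5},{"dx":0,"dy":0,"dz":0.1,"wx":0,"wy":0,"wz":0,"gripper":0.5},{"dx":0,"dy":0,"dz":0.1,"wx":0,"wy":0,"wz":0,"gripper":0.5}]' 40
python3 -m inch '[{"dx":-0.045,"dy":-0.2,"dz":0,"wx":0,"wy":0,"wz":-1.8,"gripper":0.5},{"dx":-0.045,"dy":-0.2,"dz":0,"wx":0,"wy":0,"wz":-1.8,"gripper":0.5},{"dx":-0.045,"dy":-0.2,"dz":0,"wx":0,"wy":0,"wz":-1.8,"gripper":0.5},{"dx":-0.045,"dy":-0.2,"dz":0,"wx":0,"wy":0,"wz":-1.8,"gripper":0.5},{"dx":-0.045,"dy":-0.2,"dz":0,"wx":0,"wy":0,"wz":-1.8,"gripper":0.5}]'
python3 -m inch '[{"dx":-0.05,"dy":-0.2,"dz":0,"wx":0,"wy":0,"wz":-1.8,"gripper":0.5},{"dx":-0.05,"dy":-0.2,"dz":0,"wx":0,"wy":0,"wz":-1.8,"gripper":0.5},{"dx":-0.05,"dy":-0.2,"dz":0,"wx":0,"wy":0,"wz":-1.8,"gripper":0.5},{"dx":-0.05,"dy":-0.2,"dz":0,"wx":0,"wy":0,"wz":-1.8,"gripper":0.5},{"dx":-0.05,"dy":-0.2,"dz":0,"wx":0,"wy":0,"wz":-1.8,"gripper":0.5}]'
python3 -m inch '[{"dx":0,"dy":-0.018,"dz":-0.1,"wx":0,"wy":0,"wz":0,"gripper":0.5},{"dx":0,"dy":-0.018,"dz":-0.1,"wx":0,"wy":0,"wz":0,"gripper":0.5},{"dx":0,"dy":-0.018,"dz":-0.1,"wx":0,"wy":0,"wz":0,"gripper":0.5},{"dx":0,"dy":-0.018,"dz":-0.1,"wx":0,"wy":0,"wz":0,"gripper":0.5},{"dx":0,"dy":-0.018,"dz":-0.1,"wx":0,"wy":0,"wz":0,"gripper":0.5}]'
python3 - <<'E'
from h import *
im=manip.camera("top");cv2.imwrite("pics/top1.png",im)
x0,y0=160,110
cv2.imwrite("pics/t1.png",cv2.resize(im[y0:y0+110,x0:x0+180],(792,484),interpolation=cv2.INTER_CUBIC))
s=manip.read_state();print(s["eef_pos"],s["eef_rot"])
E
```

```text
clock: 6.4
eef_pos: [685.5, 121.3, 307.2]
eef_rot: [3.14, 0.0, 1.802]
wrist_force: [-0.0, 0.2, -0.4]
finger_gap: 46.8
finger_force: 0.0
clock: 6.82
eef_pos: [639.2, -80.7, 304.6]
eef_rot: [-3.139, -0.001, 1.77]
wrist_force: [1.1, 0.2, -0.3]
finger_gap: 46.9
finger_force: 0.0
clock: 7.23
eef_pos: [589.2, -280.5, 304.6]
eef_rot: [-3.139, -0.002, 1.738]
wrist_force: [0.9, 0.3, 0.4]
finger_gap: 46.9
finger_force: 0.0
clock: 7.65
eef_pos: [590.1, -296.4, 205.3]
eef_rot: [-3.139, -0.002, 1.738]
wrist_force: [0.4, -0.4, 0.7]
finger_gap: 46.9
finger_force: 0.0
[ 590.7989739  -296.49843267  207.27885596] [3.14129200e+00 1.29432461e-04 1.73890735e+00]
```

View pics/t1.png

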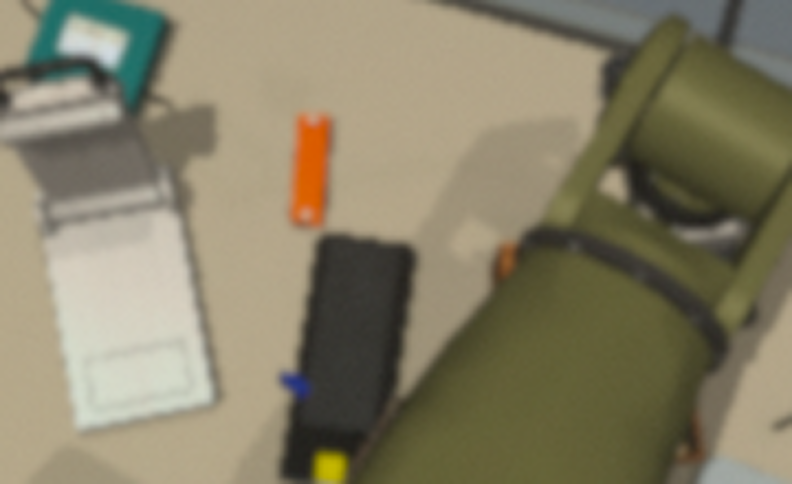

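The plate leans back and the marked outline is visible, centred at about (137,375) in the crop with corners near (85,358), (188,340), (195,388) and (90,408). Now I descend on the far block and weigh it.

```bash
python3 - <<'E'
from fit import *
f=lambda p:ray("top",(p[0]/4.4+160-.5,p[1]/4.4+110-.5),22)
q=[f(p) for p in[(85,358),(188,340),(195,388),(90,408)]]; print("outline",np.mean(q,0).round(1),[x.round(1)[:2].tolist() for x in q])
print([f(p).round(1).tolist() for p in[(82,428),(215,402)]],"expect",fr((568.5,93.3),.2312,(-100,56,22)),fr((568.5,93.3),.2312,(-100,-56,22)),fr((568.5,93.3),.2312,(-66,0,22)))
E
python3 -m inch '[{"dx":0,"dy":-0.001,"dz":-0.04,"wx":0,"wy":0,"wz":0,"gripper":0.5},{"dx":0,"dy":-0.001,"dz":-0.08,"wx":0,"wy":0,"wz":0,"gripper":0.5},{"dx":0,"dy":-0.001,"dz":-0.11,"wx":0,"wy":0,"wz":0,"gripper":0.5},{"dx":0,"dy":-0.001,"dz":-0.13,"wx":0,"wy":0,"wz":0,"gripper":0.5},{"dx":0,"dy":-0.001,"dz":-0.14,"wx":0,"wy":0,"wz":0,"gripper":0.5}]'
python3 -m inch '[{"dx":0,"dy":0,"dz":-0.015,"wx":0,"wy":0,"wz":0,"gripper":0.5},{"dx":0,"dy":0,"dz":-0.03,"wx":0,"wy":0,"wz":0,"gripper":0.5},{"dx":0,"dy":0,"dz":-0.04,"wx":0,"wy":0,"wz":0,"gripper":0.5},{"dx":0,"dy":0,"dz":-0.047,"wx":0,"wy":0,"wz":0,"gripper":0.5},{"dx":0,"dy":0,"dz":-0.05,"wx":0,"wy":0,"wz":0,"gripper":0.5}]'
python3 -m inch '[{"dx":0,"dy":0,"dz":0,"wx":0,"wy":0,"wz":0,"gripper":0.2},{"dx":0,"dy":0,"dz":0,"wx":0,"wy":0,"wz":0,"gripper":0.2},{"dx":0,"dy":0,"dz":0,"wx":0,"wy":0,"wz":0,"gripper":0.2},{"dx":0,"dy":0,"dz":0,"wx":0,"wy":0,"wz":0,"gripper":0.2},{"dx":0,"dy":0,"dz":0,"wx":0,"wy":0,"wz":0,"gripper":0.2}]' 40
```

```text
outline [506.4  78.   22. ] [[517.8, 122.3], [534.4, 40.5], [495.9, 33.1], [477.7, 116.2]]
[[461.6, 121.7, 22.0], [485.0, 16.7, 22.0]] expect [458.32862541 124.8953829   22.        ] [483.99295039  15.87546535  22.        ] [504.25612001  78.17637992  22.        ]
clock: 8.12
eef_pos: [590.6, -297.1, 65.4]
eef_rot: [-3.141, -0.001, 1.739]
wrist_force: [0.3, -0.7, 0.7]
finger_gap: 47.0
finger_force: 0.0
clock: 8.53
eef_pos: [591.0, -297.8, 16.7]
eef_rot: [3.141, 0.0, 1.739]
wrist_force: [0.1, -0.8, 0.2]
finger_gap: 47.0
finger_force: 0.0
clock: 8.95
eef_pos: [591.1, -298.1, 17.5]
eef_rot: [3.14, 0.001, 1.739]
wrist_force: [-1.7, 0.4, 5.4]
finger_gap: 29.6
finger_force: 40.0
```

```bash
python3 -m inch '[{"dx":0,"dy":0,"dz":0.01,"wx":0,"wy":0,"wz":0,"gripper":0.2},{"dx":0,"dy":0,"dz":0.03,"wx":0,"wy":0,"wz":0,"gripper":0.2},{"dx":0,"dy":0,"dz":0.04,"wx":0,"wy":0,"wz":0,"gripper":0.2},{"dx":0,"dy":0,"dz":0.04,"wx":0,"wy":0,"wz":0,"gripper":0.2},{"dx":0,"dy":0,"dz":0.04,"wx":0,"wy":0,"wz":0,"gripper":0.2}]'
python3 -m inch '[{"dx":0,"dy":0,"dz":0,"wx":0,"wy":0,"wz":0,"gripper":0.2},{"dx":0,"dy":0,"dz":0,"wx":0,"wy":0,"wz":0,"gripper":0.2},{"dx":0,"dy":0,"dz":0,"wx":0,"wy":0,"wz":0,"gripper":0.2},{"dx":0,"dy":0,"dz":0,"wx":0,"wy":0,"wz":0,"gripper":0.2},{"dx":0,"dy":0,"dz":0,"wx":0,"wy":0,"wz":0,"gripper":0.2}]'
```

```text
clock: 9.37
eef_pos: [590.7, -297.9, 56.7]
eef_rot: [3.141, 0.0, 1.739]
wrist_force: [-0.1, 0.5, -4.8]
finger_gap: 29.5
finger_force: 40.0
clock: 9.78
eef_pos: [590.5, -297.7, 56.0]
eef_rot: [-3.141, -0.0, 1.739]
wrist_force: [-0.5, 0.1, -3.6]
finger_gap: 29.7
finger_force: 40.0
```

```bash
python3 - <<'E'
from h import *
f=[]
for i in range(8): manip.camera("scene"); f.append(manip.read_state()["wrist_force"][2])
print(np.round(f,1),np.mean(f))
E
```

```text
[-2.2 -3.6 -4.2 -3.5 -3.8 -3.6 -4.2 -4.2] -3.666072655237502
```

```bash
python3 -m inch '[{"dx":0,"dy":0,"dz":0.04,"wx":0,"wy":0,"wz":0,"gripper":0.2},{"dx":0,"dy":0,"dz":0.08,"wx":0,"wy":0,"wz":0,"gripper":0.2},{"dx":0,"dy":0,"dz":0.12,"wx":0,"wy":0,"wz":0,"gripper":0.2},{"dx":0,"dy":0,"dz":0.16,"wx":0,"wy":0,"wz":0,"gripper":0.2},{"dx":0,"dy":0,"dz":0.19,"wx":0,"wy":0,"wz":0,"gripper":0.2}]'
python3 -m inch '[{"dx":-0.003,"dy":0.013,"dz":0,"wx":0,"wy":0,"wz":0,"gripper":0.2},{"dx":-0.01,"dy":0.043,"dz":0,"wx":0,"wy":0,"wz":0.6,"gripper":0.2},{"dx":-0.018,"dy":0.08,"dz":0,"wx":0,"wy":0,"wz":1,"gripper":0.2},{"dx":-0.026,"dy":0.117,"dz":0,"wx":0,"wy":0,"wz":1.4,"gripper":0.2},{"dx":-0.035,"dy":0.154,"dz":0,"wx":0,"wy":0,"wz":1.8,"gripper":0.2}]'
python3 -m inch '[{"dx":-0.008,"dy":0.037,"dz":0,"wx":0,"wy":0,"wz":0.4,"gripper":0.2},{"dx":-0.017,"dy":0.074,"dz":0,"wx":0,"wy":0,"wz":0.8,"gripper":0.2},{"dx":-0.025,"dy":0.111,"dz":0,"wx":0,"wy":0,"wz":1.2,"gripper":0.2},{"dx":-0.034,"dy":0.148,"dz":0,"wx":0,"wy":0,"wz":1.6,"gripper":0.2},{"dx":-0.041,"dy":0.18,"dz":0,"wx":0,"wy":0,"wz":1.8,"gripper":0.2}]'
python3 -m inch '[{"dx":-0.005,"dy":0.022,"dz":0,"wx":0,"wy":0,"wz":0,"gripper":0.2},{"dx":-0.009,"dy":0.038,"dz":-0.02,"wx":0,"wy":0,"wz":0,"gripper":0.2},{"dx":-0.009,"dy":0.0415,"dz":-0.055,"wx":0,"wy":0,"wz":0,"gripper":0.2},{"dx":-0.009,"dy":0.0415,"dz":-0.09,"wx":0,"wy":0,"wz":0,"gripper":0.2},{"dx":-0.009,"dy":0.0415,"dz":-0.12,"wx":0,"wy":0,"wz":0,"gripper":0.2}]'
python3 -m inch '[{"dx":0,"dy":0,"dz":-0.02,"wx":0,"wy":0,"wz":0,"gripper":0.2},{"dx":0,"dy":0,"dz":-0.04,"wx":0,"wy":0,"wz":0,"gripper":0.2},{"dx":0,"dy":0,"dz":-0.055,"wx":0,"wy":0,"wz":0,"gripper":0.2},{"dx":0,"dy":0,"dz":-0.065,"wx":0,"wy":0,"wz":0,"gripper":0.2},{"dx":0,"dy":0,"dz":-0.065,"wx":0,"wy":0,"wz":0,"gripper":0.2}]'
```

```text
clock: 10.6
eef_pos: [590.8, -297.9, 250.6]
eef_rot: [3.139, 0.002, 1.739]
wrist_force: [0.4, -0.5, -3.3]
finger_gap: 29.5
finger_force: 40.0
clock: 11.02
eef_pos: [554.9, -142.3, 246.4]
eef_rot: [3.141, 0.0, 1.77]
wrist_force: [0.3, 1.0, -3.5]
finger_gap: 29.6
finger_force: 40.0
clock: 11.43
eef_pos: [513.7, 38.3, 246.8]
eef_rot: [3.141, -0.0, 1.802]
wrist_force: [0.2, 1.0, -4.6]
finger_gap: 29.4
finger_force: 40.0
clock: 11.85
eef_pos: [505.0, 78.2, 124.8]
eef_rot: [3.142, 0.0, 1.802]
wrist_force: [0.6, -0.3, -5.1]
finger_gap: 29.8
finger_force: 40.0
clock: 12.27
eef_pos: [504.8, 77.6, 59.8]
eef_rot: [-3.139, -0.0, 1.801]
wrist_force: [-0.2, 0.6, -4.4]
finger_gap: 29.6
finger_force: 40.0
```

```bash
python3 -m inch '[{"dx":0,"dy":0,"dz":-0.012,"wx":0,"wy":0,"wz":0,"gripper":0.2},{"dx":0,"dy":0,"dz":-0.022,"wx":0,"wy":0,"wz":0,"gripper":0.2},{"dx":0,"dy":0,"dz":-0.028,"wx":0,"wy":0,"wz":0,"gripper":0.2},{"dx":0,"dy":0,"dz":-0.032,"wx":0,"wy":0,"wz":0,"gripper":0.2},{"dx":0,"dy":0,"dz":-0.032,"wx":0,"wy":0,"wz":0,"gripper":0.2}]'
python3 -m inch '[{"dx":0,"dy":0,"dz":-0.001,"wx":0,"wy":0,"wz":0,"gripper":0.2},{"dx":0,"dy":0,"dz":-0.002,"wx":0,"wy":0,"wz":0,"gripper":0.2},{"dx":0,"dy":0,"dz":-0.002,"wx":0,"wy":0,"wz":0,"gripper":0.2},{"dx":0,"dy":0,"dz":-0.002,"wx":0,"wy":0,"wz":0,"gripper":0.2},{"dx":0,"dy":0,"dz":-0.002,"wx":0,"wy":0,"wz":0,"gripper":0.2}]'
```

```text
clock: 12.68
eef_pos: [505.4, 77.7, 29.0]
eef_rot: [-3.141, -0.0, 1.801]
wrist_force: [0.3, 0.2, -4.2]
finger_gap: 29.8
finger_force: 40.0
clock: 13.1
eef_pos: [505.8, 77.7, 27.7]
eef_rot: [3.141, 0.0, 1.801]
wrist_force: [0.3, 0.3, -3.6]
finger_gap: 29.9
finger_force: 40.0
```

```bash
python3 -m inch '[{"dx":0,"dy":0,"dz":-0.001,"wx":0,"wy":0,"wz":0,"gripper":0.2},{"dx":0,"dy":0,"dz":-0.002,"wx":0,"wy":0,"wz":0,"gripper":0.2},{"dx":0,"dy":0,"dz":-0.002,"wx":0,"wy":0,"wz":0,"gripper":0.2},{"dx":0,"dy":0,"dz":-0.002,"wx":0,"wy":0,"wz":0,"gripper":0.2},{"dx":0,"dy":0,"dz":-0.002,"wx":0,"wy":0,"wz":0,"gripper":0.2}]'
```

```text
clock: 13.52
eef_pos: [505.7, 77.7, 25.4]
eef_rot: [3.142, 0.0, 1.801]
wrist_force: [-0.1, 0.3, -3.4]
finger_gap: 29.5
finger_force: 40.0
```

```bash
python3 -m inch '[{"dx":0,"dy":0,"dz":-0.001,"wx":0,"wy":0,"wz":0,"gripper":0.2},{"dx":0,"dy":0,"dz":-0.001,"wx":0,"wy":0,"wz":0,"gripper":0.2},{"dx":0,"dy":0,"dz":-0.001,"wx":0,"wy":0,"wz":0,"gripper":0.2},{"dx":0,"dy":0,"dz":-0.001,"wx":0,"wy":0,"wz":0,"gripper":0.2},{"dx":0,"dy":0,"dz":-0.001,"wx":0,"wy":0,"wz":0,"gripper":0.2}]'
```

```text
clock: 13.93
eef_pos: [505.7, 77.7, 25.4]
eef_rot: [3.141, 0.0, 1.801]
wrist_force: [-6.8, -0.5, 11.4]
finger_gap: 29.8
finger_force: 40.0
```

```bash
python3 -m inch '[{"dx":0,"dy":0,"dz":0,"wx":0,"wy":0,"wz":0,"gripper":0.5},{"dx":0,"dy":0,"dz":0,"wx":0,"wy":0,"wz":0,"gripper":0.5},{"dx":0,"dy":0,"dz":0.01,"wx":0,"wy":0,"wz":0,"gripper":0.5},{"dx":0,"dy":0,"dz":0.03,"wx":0,"wy":0,"wz":0,"gripper":0.5},{"dx":0,"dy":0,"dz":0.06,"wx":0,"wy":0,"wz":0,"gripper":0.5}]'
python3 -m inch '[{"dx":0,"dy":0,"dz":0.16,"wx":0,"wy":0,"wz":0,"gripper":0.5},{"dx":0,"dy":0,"dz":0.16,"wx":0,"wy":0,"wz":0,"gripper":0.5},{"dx":0,"dy":0,"dz":0.16,"wx":0,"wy":0,"wz":0,"gripper":0.5},{"dx":0,"dy":0,"dz":0.16,"wx":0,"wy":0,"wz":0,"gripper":0.5},{"dx":0,"dy":0,"dz":0.16,"wx":0,"wy":0,"wz":0,"gripper":0.5}]'
python3 -m inch '[{"dx":0.011,"dy":-0.193,"dz":0,"wx":0,"wy":0,"wz":-1.8,"gripper":0.5},{"dx":0.011,"dy":-0.193,"dz":0,"wx":0,"wy":0,"wz":-1.8,"gripper":0.5},{"dx":0.011,"dy":-0.193,"dz":0,"wx":0,"wy":0,"wz":-1.8,"gripper":0.5},{"dx":0.011,"dy":-0.193,"dz":0,"wx":0,"wy":0,"wz":-1.8,"gripper":0.5},{"dx":0.011,"dy":-0.193,"dz":0,"wx":0,"wy":0,"wz":-1.8,"gripper":0.5}]'
python3 -m inch '[{"dx":0.011,"dy":-0.193,"dz":0,"wx":0,"wy":0,"wz":-1.8,"gripper":0.5},{"dx":0.011,"dy":-0.193,"dz":0,"wx":0,"wy":0,"wz":-1.8,"gripper":0.5},{"dx":0.011,"dy":-0.193,"dz":0,"wx":0,"wy":0,"wz":-1.8,"gripper":0.5},{"dx":0.011,"dy":-0.193,"dz":0,"wx":0,"wy":0,"wz":-1.8,"gripper":0.5},{"dx":0.011,"dy":-0.193,"dz":0,"wx":0,"wy":0,"wz":-1.8,"gripper":0.5}]'
python3 - <<'E'
from h import *
im=manip.camera("scene");cv2.imwrite("pics/s2f.png",im)
q=proj("scene",[505.5,78,40]);x0,y0=int(q[0])-40,int(q[1])-40
cv2.imwrite("pics/s2.png",cv2.resize(im[y0:y0+65,x0:x0+80],None,fx=9,fy=9,interpolation=cv2.INTER_CUBIC)); print(x0,y0)
import itertools
for hgt in(21.3,30):
  c,s=.9734,.2291
  print(hgt,[ (proj("scene",[505.5+a*c-b*s,78+a*s+b*c,z])).round(1).tolist() for b in(-35,35) for a in(-15,15) for z in(22,22+hgt)])
E
```

```text
clock: 14.35
eef_pos: [504.6, 77.6, 84.1]
eef_rot: [-3.138, -0.001, 1.801]
wrist_force: [0.4, -0.3, 0.2]
finger_gap: 47.2
finger_force: 0.0
clock: 14.77
eef_pos: [507.5, 77.9, 252.5]
eef_rot: [3.13, 0.002, 1.802]
wrist_force: [-0.2, 0.2, -0.2]
finger_gap: 47.2
finger_force: 0.0
clock: 15.18
eef_pos: [516.3, -118.5, 244.9]
eef_rot: [3.141, 0.001, 1.769]
wrist_force: [0.3, -0.1, -0.8]
finger_gap: 47.1
finger_force: 0.0
clock: 15.6
eef_pos: [526.9, -311.7, 244.6]
eef_rot: [-3.142, 0.0, 1.737]
wrist_force: [0.8, 0.3, 0.5]
finger_gap: 46.9
finger_force: 0.0
188 182
21.3 [[236.1, 221.9], [236.0, 217.8], [229.2, 220.1], [229.1, 216.0], [228.9, 233.0], [228.7, 228.8], [221.8, 231.0], [221.6, 226.8]]
30 [[236.1, 221.9], [236.0, 216.1], [229.2, 220.1], [229.0, 214.3], [228.9, 233.0], [228.7, 227.1], [221.8, 231.0], [221.5, 225.1]]
```

View pics/s2.png

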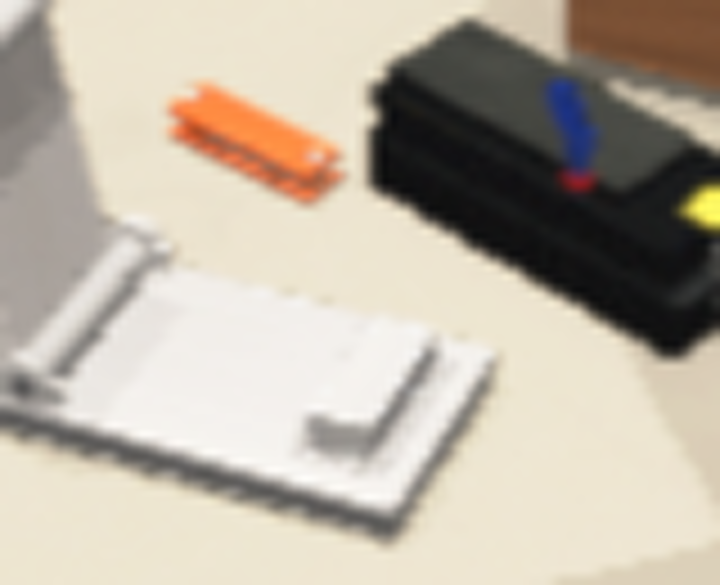

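The crop shows the first block flat on the marked place. Its near bottom corner is at (370,460) against a predicted (373,463), and the end face is about 3.6 px high, so it's the 21.3 mm block. Next is the middle one.

```bash
python3 -m inch '[{"dx":0.001,"dy":0.002,"dz":-0.04,"wx":0,"wy":0,"wz":0,"gripper":0.5},{"dx":0.001,"dy":0.002,"dz":-0.08,"wx":0,"wy":0,"wz":0,"gripper":0.5},{"dx":0.001,"dy":0.002,"dz":-0.12,"wx":0,"wy":0,"wz":0,"gripper":0.5},{"dx":0.001,"dy":0.002,"dz":-0.155,"wx":0,"wy":0,"wz":0,"gripper":0.5},{"dx":0.001,"dy":0.002,"dz":-0.18,"wx":0,"wy":0,"wz":0,"gripper":0.5}]'
python3 -m inch '[{"dx":0,"dy":0,"dz":-0.015,"wx":0,"wy":0,"wz":0,"gripper":0.5},{"dx":0,"dy":0,"dz":-0.03,"wx":0,"wy":0,"wz":0,"gripper":0.5},{"dx":0,"dy":0,"dz":-0.04,"wx":0,"wy":0,"wz":0,"gripper":0.5},{"dx":0,"dy":0,"dz":-0.046,"wx":0,"wy":0,"wz":0,"gripper":0.5},{"dx":0,"dy":0,"dz":-0.047,"wx":0,"wy":0,"wz":0,"gripper":0.5}]'
python3 -m inch '[{"dx":0,"dy":0,"dz":0,"wx":0,"wy":0,"wz":0,"gripper":0.2},{"dx":0,"dy":0,"dz":0,"wx":0,"wy":0,"wz":0,"gripper":0.2},{"dx":0,"dy":0,"dz":0,"wx":0,"wy":0,"wz":0,"gripper":0.2},{"dx":0,"dy":0,"dz":0,"wx":0,"wy":0,"wz":0,"gripper":0.2},{"dx":0,"dy":0,"dz":0,"wx":0,"wy":0,"wz":0,"gripper":0.2}]' 40
python3 -m inch '[{"dx":0,"dy":0,"dz":0.005,"wx":0,"wy":0,"wz":0,"gripper":0.2},{"dx":0,"dy":0,"dz":0.01,"wx":0,"wy":0,"wz":0,"gripper":0.2},{"dx":0,"dy":0,"dz":0.01,"wx":0,"wy":0,"wz":0,"gripper":0.2},{"dx":0,"dy":0,"dz":0.01,"wx":0,"wy":0,"wz":0,"gripper":0.2},{"dx":0,"dy":0,"dz":0.01,"wx":0,"wy":0,"wz":0,"gripper":0.2}]'
python3 - <<'E'
from h import *
f=[]
for i in range(8): manip.camera("scene"); f.append(manip.read_state()["wrist_force"][2])
print(np.round(f,1),np.mean(f))
E
```

```text
clock: 16.07
eef_pos: [527.6, -305.5, 61.5]
eef_rot: [-3.139, -0.002, 1.739]
wrist_force: [0.0, -0.2, -0.0]
finger_gap: 47.0
finger_force: 0.0
clock: 16.48
eef_pos: [528.4, -306.1, 16.9]
eef_rot: [-3.141, -0.001, 1.739]
wrist_force: [0.5, -0.5, 0.0]
finger_gap: 46.8
finger_force: 0.0
clock: 16.9
eef_pos: [528.8, -306.6, 18.4]
eef_rot: [3.141, 0.001, 1.739]
wrist_force: [-2.6, 0.6, 5.8]
finger_gap: 30.0
finger_force: 40.0
clock: 17.32
eef_pos: [528.5, -306.2, 27.3]
eef_rot: [-3.141, -0.0, 1.739]
wrist_force: [0.4, 0.8, -3.9]
finger_gap: 29.9
finger_force: 40.0
[-3.7 -3.6 -4.8 -3.4 -3.2 -4.2 -4.1 -3.9] -3.8556511848240533
```

```bash
python3 -m inch '[{"dx":0,"dy":0,"dz":0.04,"wx":0,"wy":0,"wz":0,"gripper":0.2},{"dx":0,"dy":0,"dz":0.08,"wx":0,"wy":0,"wz":0,"gripper":0.2},{"dx":0,"dy":0,"dz":0.12,"wx":0,"wy":0,"wz":0,"gripper":0.2},{"dx":0,"dy":0,"dz":0.16,"wx":0,"wy":0,"wz":0,"gripper":0.2},{"dx":0,"dy":0,"dz":0.19,"wx":0,"wy":0,"wz":0,"gripper":0.2}]'
python3 -m inch '[{"dx":0,"dy":0.015,"dz":0.02,"wx":0,"wy":0,"wz":0,"gripper":0.2},{"dx":-0.002,"dy":0.05,"dz":0.03,"wx":0,"wy":0,"wz":0.4,"gripper":0.2},{"dx":-0.005,"dy":0.085,"dz":0.03,"wx":0,"wy":0,"wz":0.8,"gripper":0.2},{"dx":-0.007,"dy":0.12,"dz":0.03,"wx":0,"wy":0,"wz":1.2,"gripper":0.2},{"dx":-0.01,"dy":0.155,"dz":0.03,"wx":0,"wy":0,"wz":1.6,"gripper":0.2}]'
python3 -m inch '[{"dx":-0.003,"dy":0.037,"dz":0,"wx":0,"wy":0,"wz":0.4,"gripper":0.2},{"dx":-0.006,"dy":0.074,"dz":0,"wx":0,"wy":0,"wz":0.8,"gripper":0.2},{"dx":-0.008,"dy":0.111,"dz":0,"wx":0,"wy":0,"wz":1.2,"gripper":0.2},{"dx":-0.011,"dy":0.148,"dz":0,"wx":0,"wy":0,"wz":1.6,"gripper":0.2},{"dx":-0.012,"dy":0.18,"dz":-0.01,"wx":0,"wy":0,"wz":2,"gripper":0.2}]'
python3 -m inch '[{"dx":-0.001,"dy":0.025,"dz":-0.02,"wx":0,"wy":0,"wz":0,"gripper":0.2},{"dx":-0.002,"dy":0.045,"dz":-0.05,"wx":0,"wy":0,"wz":0,"gripper":0.2},{"dx":-0.002,"dy":0.0515,"dz":-0.085,"wx":0,"wy":0,"wz":0,"gripper":0.2},{"dx":-0.002,"dy":0.0515,"dz":-0.11,"wx":0,"wy":0,"wz":0,"gripper":0.2},{"dx":-0.002,"dy":0.0515,"dz":-0.12,"wx":0,"wy":0,"wz":0,"gripper":0.2}]'
python3 - <<'E'
from h import *
im=manip.camera("scene");cv2.imwrite("pics/s3f.png",im)
s=manip.read_state();e=s["eef_pos"];print(e,s["eef_rot"])
q=proj("scene",e);x0,y0=int(q[0])-32,int(q[1])-20
cv2.imwrite("pics/s3.png",cv2.resize(im[y0:y0+60,x0:x0+64],None,fx=10,fy=10,interpolation=cv2.INTER_CUBIC))
c,s=.9734,.2291
for h in(13,21.3,30): print(h,[(((proj("scene",[e[0]+a*c-b*s,e[1]+a*s+b*c,e[2]-3+z]))-[x0,y0]+.5)*10).round().astype(int).tolist() for b in(32,) for a in(-15,15) for z in(0,h)])
E
```

```text
clock: 18.13
eef_pos: [528.9, -306.4, 221.3]
eef_rot: [3.139, 0.002, 1.739]
wrist_force: [-0.1, -0.3, -2.5]
finger_gap: 29.6
finger_force: 40.0
clock: 18.55
eef_pos: [518.2, -149.8, 247.6]
eef_rot: [3.141, 0.0, 1.766]
wrist_force: [1.3, 0.5, -3.5]
finger_gap: 29.2
finger_force: 40.0
clock: 18.97
eef_pos: [506.6, 30.8, 239.2]
eef_rot: [3.138, 0.001, 1.802]
wrist_force: [1.0, -1.0, -4.6]
finger_gap: 29.5
finger_force: 40.0
clock: 19.38
eef_pos: [502.9, 80.6, 114.1]
eef_rot: [-3.137, -0.001, 1.803]
wrist_force: [-0.3, 0.6, -4.7]
finger_gap: 29.6
finger_force: 40.0
[503.08769495  80.20152857 114.15596939] [-3.13656996e+00 -6.85111069e-04  1.80184750e+00]
13 [[333, 276], [332, 249], [259, 257], [257, 229]]
21.3 [[333, 276], [331, 231], [259, 257], [257, 212]]
30 [[333, 276], [330, 212], [259, 257], [256, 193]]
```

View pics/s3.png

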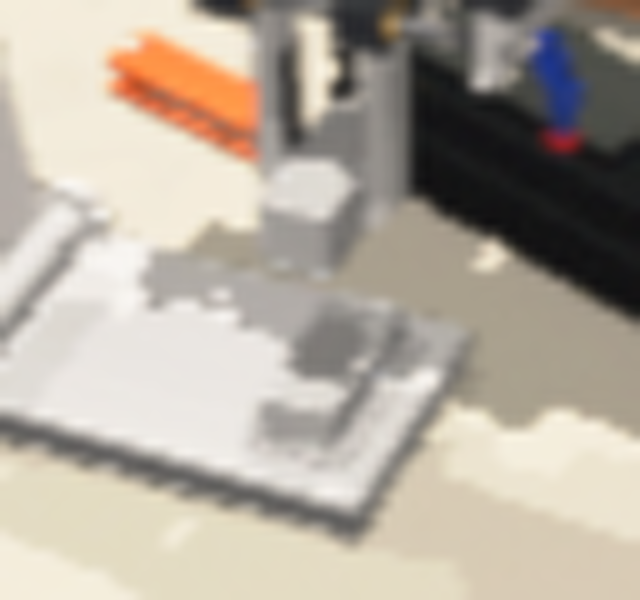

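Held block: the end face runs from (262,200) to (262,260), about 60 px, which matches the 30 mm block. I'll verify the lower block's height numerically, since 13 and 21.3 mm need a clear distinction.

```bash
python3 - <<'E'
from h import *
g=cv2.imread("pics/s2f.png",0).astype(int)
print(g[222:238,219:234])
c,s=.9734,.2291
# tops: lines for each h, evaluate at columns
for h in(0,13,21.3):
  p=[proj("scene",[505.2+a*c-35*-0-b*s,77+a*s+b*c,22+h]) for b in(35,) for a in(-15,15)]
  print(h,np.round(p,1).tolist())
  p=[proj("scene",[505.2-15*c-b*s,77-15*s+b*c,22+h]) for b in(-35,35)]; print("  nearside",np.round(p,1).tolist())
E
```

```text
[[240 240 240 240 240 240 240 240 242 243 243 242 241 241 223]
 [240 240 240 240 240 240 241 242 243 242 242 241 241 231 183]
 [240 240 240 240 240 242 242 242 242 242 241 241 241 219 141]
 [240 240 240 240 243 244 242 242 242 241 240 240 222 152 149]
 [240 240 240 241 242 242 242 242 242 241 240 230 183 133 167]
 [240 240 239 239 240 239 241 242 240 240 240 218 138 140 192]
 [240 239 227 187 174 198 229 240 237 236 219 148 130 179 217]
 [242 240 221 165 148 152 162 166 170 181 163 128 163 205 218]
 [242 236 216 177 147 145 147 147 148 146 131 136 192 221 228]
 [242 234 213 182 153 148 150 151 151 144 138 178 216 225 239]
 [242 231 224 229 205 183 181 181 178 157 177 215 225 232 240]
 [244 243 241 236 230 228 217 224 217 196 211 216 222 239 240]
 [241 243 244 243 243 242 240 236 218 219 229 226 239 242 232]
 [185 223 240 243 242 243 244 242 241 241 241 241 242 239 211]
 [117 141 155 175 203 229 240 241 242 243 243 243 242 227 163]
 [ 91  89  92 100 124 147 162 183 221 239 243 241 236 206 138]]
0 [[229.1, 232.8], [222.0, 230.9]]
  nearside [[236.3, 221.8], [229.1, 232.8]]
13 [[229.0, 230.3], [221.9, 228.3]]
  nearside [[236.3, 219.3], [229.0, 230.3]]
21.3 [[229.0, 228.7], [221.8, 226.7]]
  nearside [[236.2, 217.7], [229.0, 228.7]]
```

The dark end face is about 3.8 rows high. 21.3 mm predicts 4.2 and 13 mm predicts 2.6, so with the weight the lower block is confirmed as 21.3 mm. Lowering the 30 mm block onto it.

```bash
python3 -m inch '[{"dx":0.001,"dy":0,"dz":-0.02,"wx":0,"wy":0,"wz":0,"gripper":0.2},{"dx":0.001,"dy":0,"dz":-0.04,"wx":0,"wy":0,"wz":0,"gripper":0.2},{"dx":0.001,"dy":0,"dz":-0.055,"wx":0,"wy":0,"wz":0,"gripper":0.2},{"dx":0.001,"dy":0,"dz":-0.062,"wx":0,"wy":0,"wz":0,"gripper":0.2},{"dx":0.001,"dy":0,"dz":-0.062,"wx":0,"wy":0,"wz":0,"gripper":0.2}]'
python3 -m inch '[{"dx":0,"dy":0,"dz":-0.001,"wx":0,"wy":0,"wz":0,"gripper":0.2},{"dx":0,"dy":0,"dz":-0.002,"wx":0,"wy":0,"wz":0,"gripper":0.2},{"dx":0,"dy":0,"dz":-0.002,"wx":0,"wy":0,"wz":0,"gripper":0.2},{"dx":0,"dy":0,"dz":-0.002,"wx":0,"wy":0,"wz":0,"gripper":0.2},{"dx":0,"dy":0,"dz":-0.002,"wx":0,"wy":0,"wz":0,"gripper":0.2}]'
```

```text
clock: 19.85
eef_pos: [505.7, 79.9, 55.4]
eef_rot: [-3.141, -0.0, 1.801]
wrist_force: [-0.1, -0.5, -4.5]
finger_gap: 30.1
finger_force: 40.0
clock: 20.27
eef_pos: [505.9, 80.2, 54.0]
eef_rot: [3.141, 0.0, 1.801]
wrist_force: [-0.4, -0.1, -3.9]
finger_gap: 30.1
finger_force: 40.0
```

```bash
python3 -m inch '[{"dx":0,"dy":0,"dz":-0.002,"wx":0,"wy":0,"wz":0,"gripper":0.2},{"dx":0,"dy":0,"dz":-0.004,"wx":0,"wy":0,"wz":0,"gripper":0.2},{"dx":0,"dy":0,"dz":-0.005,"wx":0,"wy":0,"wz":0,"gripper":0.2},{"dx":0,"dy":0,"dz":-0.005,"wx":0,"wy":0,"wz":0,"gripper":0.2},{"dx":0,"dy":0,"dz":-0.005,"wx":0,"wy":0,"wz":0,"gripper":0.2}]'
python3 -m inch '[{"dx":0,"dy":0,"dz":-0.001,"wx":0,"wy":0,"wz":0,"gripper":0.2},{"dx":0,"dy":0,"dz":-0.0015,"wx":0,"wy":0,"wz":0,"gripper":0.2},{"dx":0,"dy":0,"dz":-0.0015,"wx":0,"wy":0,"wz":0,"gripper":0.2},{"dx":0,"dy":0,"dz":-0.0015,"wx":0,"wy":0,"wz":0,"gripper":0.2},{"dx":0,"dy":0,"dz":-0.0015,"wx":0,"wy":0,"wz":0,"gripper":0.2}]'
```

```text
clock: 20.68
eef_pos: [505.6, 80.2, 48.4]
eef_rot: [-3.141, -0.0, 1.801]
wrist_force: [0.6, -0.2, -4.1]
finger_gap: 30.0
finger_force: 40.0
clock: 21.1
eef_pos: [505.8, 80.2, 47.6]
eef_rot: [3.141, 0.0, 1.802]
wrist_force: [-4.8, -0.5, 5.1]
finger_gap: 29.9
finger_force: 40.0
```

```bash
python3 -m inch '[{"dx":0,"dy":0,"dz":0,"wx":0,"wy":0,"wz":0,"gripper":0.5},{"dx":0,"dy":0,"dz":0,"wx":0,"wy":0,"wz":0,"gripper":0.5},{"dx":0,"dy":0,"dz":0.005,"wx":0,"wy":0,"wz":0,"gripper":0.5},{"dx":0,"dy":0,"dz":0.02,"wx":0,"wy":0,"wz":0,"gripper":0.5},{"dx":0,"dy":0,"dz":0.05,"wx":0,"wy":0,"wz":0,"gripper":0.5}]'
python3 -m inch '[{"dx":0,"dy":0,"dz":0.195,"wx":0,"wy":0,"wz":0,"gripper":0.5},{"dx":0,"dy":0,"dz":0.195,"wx":0,"wy":0,"wz":0,"gripper":0.5},{"dx":0,"dy":0,"dz":0.195,"wx":0,"wy":0,"wz":0,"gripper":0.5},{"dx":0,"dy":0,"dz":0.195,"wx":0,"wy":0,"wz":0,"gripper":0.5},{"dx":0,"dy":0,"dz":0.195,"wx":0,"wy":0,"wz":0,"gripper":0.5}]'
python3 -m inch '[{"dx":0.187,"dy":0.042,"dz":0,"wx":0,"wy":0,"wz":0,"gripper":0.35},{"dx":0.187,"dy":0.042,"dz":0,"wx":0,"wy":0,"wz":0,"gripper":0.35},{"dx":0.187,"dy":0.042,"dz":0,"wx":0,"wy":0,"wz":0,"gripper":0.35},{"dx":0.187,"dy":0.042,"dz":0,"wx":0,"wy":0,"wz":0,"gripper":0.35},{"dx":0.187,"dy":0.042,"dz":0,"wx":0,"wy":0,"wz":0,"gripper":0.35}]'
python3 -m inch '[{"dx":0,"dy":0,"dz":0,"wx":0,"wy":0,"wz":0,"gripper":0.35},{"dx":0,"dy":0,"dz":0,"wx":0,"wy":0,"wz":0,"gripper":0.35},{"dx":0,"dy":0,"dz":0,"wx":0,"wy":0,"wz":0,"gripper":0.35},{"dx":0,"dy":0,"dz":0,"wx":0,"wy":0,"wz":0,"gripper":0.35},{"dx":0,"dy":0,"dz":0,"wx":0,"wy":0,"wz":0,"gripper":0.35}]'
```

```text
clock: 21.52
eef_pos: [504.2, 80.0, 95.4]
eef_rot: [-3.137, -0.001, 1.801]
wrist_force: [-0.0, 0.2, -0.4]
finger_gap: 47.1
finger_force: 0.0
clock: 21.93
eef_pos: [505.8, 80.2, 296.7]
eef_rot: [3.137, 0.001, 1.801]
wrist_force: [-0.6, -0.6, 0.9]
finger_gap: 46.9
finger_force: 0.0
clock: 22.35
eef_pos: [694.6, 122.8, 291.3]
eef_rot: [-3.141, -0.0, 1.802]
wrist_force: [-0.7, -0.8, 0.2]
finger_gap: 32.8
finger_force: 0.0
clock: 22.77
eef_pos: [692.0, 122.0, 293.6]
eef_rot: [3.14, 0.0, 1.801]
wrist_force: [-0.3, -0.0, 0.6]
finger_gap: 33.2
finger_force: 0.0
```

```bash
python3 -m inch '[{"dx":0,"dy":0,"dz":-0.025,"wx":0,"wy":0,"wz":0,"gripper":0.35},{"dx":0,"dy":0,"dz":-0.05,"wx":0,"wy":0,"wz":0,"gripper":0.35},{"dx":0,"dy":0,"dz":-0.07,"wx":0,"wy":0,"wz":0,"gripper":0.35},{"dx":0,"dy":0,"dz":-0.087,"wx":0,"wy":0,"wz":0,"gripper":0.35},{"dx":0,"dy":0,"dz":-0.087,"wx":0,"wy":0,"wz":0,"gripper":0.35}]' 25
python3 -m inch '[{"dx":0,"dy":0,"dz":0,"wx":0,"wy":0,"wz":0,"gripper":0.05},{"dx":0,"dy":0,"dz":0,"wx":0,"wy":0,"wz":0,"gripper":0.05},{"dx":0,"dy":0,"dz":0,"wx":0,"wy":0,"wz":0,"gripper":0.05},{"dx":0,"dy":0,"dz":0,"wx":0,"wy":0,"wz":0,"gripper":0.05},{"dx":0,"dy":0,"dz":0,"wx":0,"wy":0,"wz":0,"gripper":0.05}]' 25
python3 -c "
from arc import *
arc(np.r_[np.linspace(1.745,.41,31)])"
```

```text
clock: 23.18
eef_pos: [691.1, 121.9, 202.1]
eef_rot: [-3.137, -0.0, 1.801]
wrist_force: [0.1, 0.2, -1.0]
finger_gap: 33.2
finger_force: 0.0
clock: 23.6
eef_pos: [693.1, 122.3, 206.4]
eef_rot: [3.139, 0.0, 1.801]
wrist_force: [2.1, 0.6, 4.6]
finger_gap: 9.2
finger_force: 25.0
[[-8.4, -2.0, 2.1], [-16.9, -4.0, 3.8], [-25.5, -6.0, 5.1], [-34.1, -8.0, 6.0], [-42.7, -10.0, 6.5]]
[[-8.6, -2.0, 0.1], [-17.3, -4.1, -0.1], [-25.9, -6.1, -0.8], [-34.5, -8.1, -1.8], [-43.0, -10.1, -3.3]]
[[-8.5, -2.0, -1.8], [-16.8, -4.0, -4.1], [-25.1, -5.9, -6.6], [-33.3, -7.8, -9.6], [-41.3, -9.7, -13.0]]
[[-7.9, -1.9, -3.7], [-15.6, -3.7, -7.8], [-23.1, -5.4, -12.2], [-30.4, -7.1, -16.9], [-37.5, -8.8, -22.0]]
[[-6.9, -1.6, -5.4], [-13.5, -3.2, -11.1], [-19.9, -4.7, -17.1], [-26.0, -6.1, -23.4], [-31.8, -7.5, -30.0]]
[[-5.5, -1.3, -6.8], [-10.8, -2.5, -13.9], [-15.7, -3.7, -21.2], [-20.3, -4.8, -28.7], [-24.6, -5.8, -36.4]]
```

```bash
python3 -m inch '[{"dx":-0.0084,"dy":-0.002,"dz":0.0021,"wx":0,"wy":0,"wz":0,"gripper":0.05},{"dx":-0.0169,"dy":-0.004,"dz":0.0038,"wx":0,"wy":0,"wz":0,"gripper":0.05},{"dx":-0.0255,"dy":-0.006,"dz":0.0051,"wx":0,"wy":0,"wz":0,"gripper":0.05},{"dx":-0.0341,"dy":-0.008,"dz":0.006,"wx":0,"wy":0,"wz":0,"gripper":0.05},{"dx":-0.0427,"dy":-0.01,"dz":0.0065,"wx":0,"wy":0,"wz":0,"gripper":0.05}]'
python3 -m inch '[{"dx":-0.0086,"dy":-0.002,"dz":0.0001,"wx":0,"wy":0,"wz":0,"gripper":0.05},{"dx":-0.0173,"dy":-0.0041,"dz":-0.0001,"wx":0,"wy":0,"wz":0,"gripper":0.05},{"dx":-0.0259,"dy":-0.0061,"dz":-0.0008,"wx":0,"wy":0,"wz":0,"gripper":0.05},{"dx":-0.0345,"dy":-0.0081,"dz":-0.0018,"wx":0,"wy":0,"wz":0,"gripper":0.05},{"dx":-0.043,"dy":-0.0101,"dz":-0.0033,"wx":0,"wy":0,"wz":0,"gripper":0.05}]'
python3 -m inch '[{"dx":-0.0085,"dy":-0.002,"dz":-0.0018,"wx":0,"wy":0,"wz":0,"gripper":0.05},{"dx":-0.0168,"dy":-0.004,"dz":-0.0041,"wx":0,"wy":0,"wz":0,"gripper":0.05},{"dx":-0.0251,"dy":-0.0059,"dz":-0.0066,"wx":0,"wy":0,"wz":0,"gripper":0.05},{"dx":-0.0333,"dy":-0.0078,"dz":-0.0096,"wx":0,"wy":0,"wz":0,"gripper":0.05},{"dx":-0.0413,"dy":-0.0097,"dz":-0.013,"wx":0,"wy":0,"wz":0,"gripper":0.05}]'
python3 -m inch '[{"dx":-0.0079,"dy":-0.0019,"dz":-0.0037,"wx":0,"wy":0,"wz":0,"gripper":0.05},{"dx":-0.0156,"dy":-0.0037,"dz":-0.0078,"wx":0,"wy":0,"wz":0,"gripper":0.05},{"dx":-0.0231,"dy":-0.0054,"dz":-0.0122,"wx":0,"wy":0,"wz":0,"gripper":0.05},{"dx":-0.0304,"dy":-0.0071,"dz":-0.0169,"wx":0,"wy":0,"wz":0,"gripper":0.05},{"dx":-0.0375,"dy":-0.0088,"dz":-0.022,"wx":0,"wy":0,"wz":0,"gripper":0.05}]'
```

```text
clock: 24.02
eef_pos: [649.9, 112.3, 212.4]
eef_rot: [3.14, 0.0, 1.802]
wrist_force: [1.5, 1.1, 2.6]
finger_gap: 8.8
finger_force: 25.0
clock: 24.43
eef_pos: [606.8, 102.4, 208.9]
eef_rot: [3.14, -0.0, 1.802]
wrist_force: [1.0, 2.3, -1.4]
finger_gap: 9.0
finger_force: 25.0
clock: 24.85
eef_pos: [565.4, 92.7, 195.7]
eef_rot: [3.14, -0.0, 1.802]
wrist_force: [-0.9, 3.0, 0.1]
finger_gap: 9.0
finger_force: 25.0
clock: 25.27
eef_pos: [527.8, 83.9, 173.5]
eef_rot: [3.141, -0.001, 1.802]
wrist_force: [0.3, 2.9, -0.9]
finger_gap: 9.2
finger_force: 25.0
```

```bash
python3 -m inch '[{"dx":-0.0069,"dy":-0.0016,"dz":-0.0054,"wx":0,"wy":0,"wz":0,"gripper":0.05},{"dx":-0.0135,"dy":-0.0032,"dz":-0.0111,"wx":0,"wy":0,"wz":0,"gripper":0.05},{"dx":-0.0199,"dy":-0.0047,"dz":-0.0171,"wx":0,"wy":0,"wz":0,"gripper":0.05},{"dx":-0.026,"dy":-0.0061,"dz":-0.0234,"wx":0,"wy":0,"wz":0,"gripper":0.05},{"dx":-0.0318,"dy":-0.0075,"dz":-0.03,"wx":0,"wy":0,"wz":0,"gripper":0.05}]'
python3 -m inch '[{"dx":-0.0055,"dy":-0.0013,"dz":-0.0068,"wx":0,"wy":0,"wz":0,"gripper":0.05},{"dx":-0.0108,"dy":-0.0025,"dz":-0.0139,"wx":0,"wy":0,"wz":0,"gripper":0.05},{"dx":-0.0157,"dy":-0.0037,"dz":-0.0212,"wx":0,"wy":0,"wz":0,"gripper":0.05},{"dx":-0.0203,"dy":-0.0048,"dz":-0.0287,"wx":0,"wy":0,"wz":0,"gripper":0.05},{"dx":-0.0246,"dy":-0.0058,"dz":-0.0364,"wx":0,"wy":0,"wz":0,"gripper":0.05}]'
python3 -c "
from arc import *
arc(np.array([.41,.4,.39,.38,.37,.36,.355,.35,.345,.34,.335]))
print(32+199.7*np.sin(.0853+np.array([.41,.349])))"
```

```text
clock: 25.68
eef_pos: [495.7, 76.2, 142.8]
eef_rot: [-3.141, -0.0, 1.802]
wrist_force: [-3.6, 3.8, 0.4]
finger_gap: 9.3
finger_force: 25.0
clock: 26.1
eef_pos: [471.2, 70.2, 106.0]
eef_rot: [-3.141, -0.0, 1.801]
wrist_force: [-2.1, 3.9, -2.1]
finger_gap: 9.4
finger_force: 25.0
[[-0.9, -0.2, -1.8], [-1.8, -0.4, -3.5], [-2.7, -0.6, -5.3], [-3.6, -0.8, -7.1], [-4.4, -1.0, -8.9]]
[[-0.4, -0.1, -0.9], [-0.8, -0.2, -1.8], [-1.2, -0.3, -2.7], [-1.6, -0.4, -3.6], [-2.0, -0.5, -4.5]]
[126.91653541 116.02886518]
```

```bash
python3 -m inch '[{"dx":-0.0009,"dy":-0.0002,"dz":-0.0018,"wx":0,"wy":0,"wz":0,"gripper":0.05},{"dx":-0.0018,"dy":-0.0004,"dz":-0.0035,"wx":0,"wy":0,"wz":0,"gripper":0.05},{"dx":-0.0027,"dy":-0.0006,"dz":-0.0053,"wx":0,"wy":0,"wz":0,"gripper":0.05},{"dx":-0.0036,"dy":-0.0008,"dz":-0.0071,"wx":0,"wy":0,"wz":0,"gripper":0.05},{"dx":-0.004,"dy":-0.0009,"dz":-0.008,"wx":0,"wy":0,"wz":0,"gripper":0.05}]'
python3 -m inch '[{"dx":-0.0004,"dy":-0.0001,"dz":-0.0009,"wx":0,"wy":0,"wz":0,"gripper":0.05},{"dx":-0.0004,"dy":-0.0001,"dz":-0.0009,"wx":0,"wy":0,"wz":0,"gripper":0.05},{"dx":-0.0004,"dy":-0.0001,"dz":-0.0009,"wx":0,"wy":0,"wz":0,"gripper":0.05},{"dx":-0.0004,"dy":-0.0001,"dz":-0.0009,"wx":0,"wy":0,"wz":0,"gripper":0.05},{"dx":-0.0004,"dy":-0.0001,"dz":-0.0009,"wx":0,"wy":0,"wz":0,"gripper":0.05}]'
```

```text
clock: 26.52
eef_pos: [467.6, 69.3, 98.7]
eef_rot: [-3.141, 0.0, 1.801]
wrist_force: [-5.0, 2.2, -0.0]
finger_gap: 9.0
finger_force: 25.0
clock: 26.93
eef_pos: [467.2, 69.3, 97.9]
eef_rot: [-3.141, -0.0, 1.801]
wrist_force: [-4.1, 2.8, -0.6]
finger_gap: 9.5
finger_force: 25.0
```

```bash
python3 -m inch '[{"dx":-0.0004,"dy":-0.0001,"dz":-0.001,"wx":0,"wy":0,"wz":0,"gripper":0.05},{"dx":-0.0004,"dy":-0.0001,"dz":-0.001,"wx":0,"wy":0,"wz":0,"gripper":0.05},{"dx":-0.0004,"dy":-0.0001,"dz":-0.001,"wx":0,"wy":0,"wz":0,"gripper":0.05},{"dx":-0.0004,"dy":-0.0001,"dz":-0.001,"wx":0,"wy":0,"wz":0,"gripper":0.05},{"dx":-0.0004,"dy":-0.0001,"dz":-0.001,"wx":0,"wy":0,"wz":0,"gripper":0.05}]'
python3 -m inch '[{"dx":-0.0004,"dy":-0.0001,"dz":-0.001,"wx":0,"wy":0,"wz":0,"gripper":0.05},{"dx":-0.0004,"dy":-0.0001,"dz":-0.001,"wx":0,"wy":0,"wz":0,"gripper":0.05},{"dx":-0.0004,"dy":-0.0001,"dz":-0.001,"wx":0,"wy":0,"wz":0,"gripper":0.05},{"dx":-0.0004,"dy":-0.0001,"dz":-0.001,"wx":0,"wy":0,"wz":0,"gripper":0.05},{"dx":-0.0004,"dy":-0.0001,"dz":-0.001,"wx":0,"wy":0,"wz":0,"gripper":0.05}]'
```

```text
clock: 27.35
eef_pos: [466.8, 69.1, 96.9]
eef_rot: [-3.141, 0.0, 1.801]
wrist_force: [-5.2, 1.5, 0.4]
finger_gap: 9.4
finger_force: 25.0
clock: 27.77
eef_pos: [466.3, 69.0, 95.9]
eef_rot: [-3.141, -0.0, 1.801]
wrist_force: [-5.2, 2.4, -0.8]
finger_gap: 9.0
finger_force: 25.0
```

```bash
python3 -m inch '[{"dx":-0.0004,"dy":-0.0001,"dz":-0.001,"wx":0,"wy":0,"wz":0,"gripper":0.05},{"dx":-0.0004,"dy":-0.0001,"dz":-0.001,"wx":0,"wy":0,"wz":0,"gripper":0.05},{"dx":-0.0004,"dy":-0.0001,"dz":-0.001,"wx":0,"wy":0,"wz":0,"gripper":0.05},{"dx":-0.0004,"dy":-0.0001,"dz":-0.001,"wx":0,"wy":0,"wz":0,"gripper":0.05},{"dx":-0.0004,"dy":-0.0001,"dz":-0.001,"wx":0,"wy":0,"wz":0,"gripper":0.05}]'
python3 - <<'E'
from h import *
im=manip.camera("scene");cv2.imwrite("pics/s4f.png",im)
s=manip.read_state();print(s["eef_pos"],s["wrist_force"],s["moment"])
E
```

```text
clock: 28.18
eef_pos: [466.0, 68.9, 95.0]
eef_rot: [-3.141, 0.0, 1.801]
wrist_force: [-5.4, 2.6, 2.0]
finger_gap: 9.2
finger_force: 25.0
[465.99542867  68.93656363  95.04237379] [-5.41624143  2.32636037  2.09002438] [ 0.46165909  0.86562566 -0.05907137]
```

```bash
python3 -m inch '[{"dx":-0.0004,"dy":-0.0001,"dz":-0.001,"wx":0,"wy":0,"wz":0,"gripper":0.05},{"dx":-0.0004,"dy":-0.0001,"dz":-0.001,"wx":0,"wy":0,"wz":0,"gripper":0.05},{"dx":-0.0004,"dy":-0.0001,"dz":-0.001,"wx":0,"wy":0,"wz":0,"gripper":0.05},{"dx":-0.0004,"dy":-0.0001,"dz":-0.001,"wx":0,"wy":0,"wz":0,"gripper":0.05},{"dx":-0.0004,"dy":-0.0001,"dz":-0.001,"wx":0,"wy":0,"wz":0,"gripper":0.05}]'
python3 -m inch '[{"dx":-0.0004,"dy":-0.0001,"dz":-0.001,"wx":0,"wy":0,"wz":0,"gripper":0.05},{"dx":-0.0004,"dy":-0.0001,"dz":-0.001,"wx":0,"wy":0,"wz":0,"gripper":0.05},{"dx":-0.0004,"dy":-0.0001,"dz":-0.001,"wx":0,"wy":0,"wz":0,"gripper":0.05},{"dx":-0.0004,"dy":-0.0001,"dz":-0.001,"wx":0,"wy":0,"wz":0,"gripper":0.05},{"dx":-0.0004,"dy":-0.0001,"dz":-0.001,"wx":0,"wy":0,"wz":0,"gripper":0.05}]'
```

```text
clock: 28.65
eef_pos: [466.0, 68.9, 94.8]
eef_rot: [3.141, 0.0, 1.801]
wrist_force: [-8.2, 2.2, 11.3]
finger_gap: 9.3
finger_force: 25.0
clock: 29.07
eef_pos: [466.0, 68.9, 94.6]
eef_rot: [3.14, 0.0, 1.801]
wrist_force: [-10.4, 3.6, 19.9]
finger_gap: 9.5
finger_force: 25.0
```

```bash
python3 -m inch '[{"dx":0.0004,"dy":0.0001,"dz":0.0014,"wx":0,"wy":0,"wz":0,"gripper":0.05},{"dx":0.0004,"dy":0.0001,"dz":0.0014,"wx":0,"wy":0,"wz":0,"gripper":0.05},{"dx":0.0004,"dy":0.0001,"dz":0.0014,"wx":0,"wy":0,"wz":0,"gripper":0.3},{"dx":0.0004,"dy":0.0001,"dz":0.0014,"wx":0,"wy":0,"wz":0,"gripper":0.3},{"dx":0.0004,"dy":0.0001,"dz":0.0014,"wx":0,"wy":0,"wz":0,"gripper":0.3}]'
python3 -m inch '[{"dx":0,"dy":0,"dz":0,"wx":0,"wy":0,"wz":0,"gripper":0.3},{"dx":0,"dy":0,"dz":0.03,"wx":0,"wy":0,"wz":0,"gripper":0.3},{"dx":0,"dy":0,"dz":0.07,"wx":0,"wy":0,"wz":0,"gripper":0.3},{"dx":0,"dy":0,"dz":0.11,"wx":0,"wy":0,"wz":0,"gripper":0.3},{"dx":0,"dy":0,"dz":0.15,"wx":0,"wy":0,"wz":0,"gripper":0.3}]'
python3 -m inch '[{"dx":0,"dy":0,"dz":0.06,"wx":0,"wy":0,"wz":0,"gripper":0.3},{"dx":0,"dy":0,"dz":0.06,"wx":0,"wy":0,"wz":0,"gripper":0.3},{"dx":0.02,"dy":-0.03,"dz":0.06,"wx":0,"wy":0,"wz":0,"gripper":0.3},{"dx":0.02,"dy":-0.07,"dz":0.06,"wx":0,"wy":0,"wz":-1.8,"gripper":0.3},{"dx":0.02,"dy":-0.11,"dz":0.06,"wx":0,"wy":0,"wz":-3.6,"gripper":0.3}]'
python3 - <<'E'
from h import *
im=manip.camera("scene");cv2.imwrite("pics/s5f.png",im)
im2=manip.camera("top");cv2.imwrite("pics/t5f.png",im2)
q=proj("scene",[520,80,60]);x0,y0=int(q[0])-30,int(q[1])-28
a=cv2.resize(im[y0:y0+55,x0:x0+60],(480,440),interpolation=cv2.INTER_CUBIC)
q=proj("top",[513,-236,150]);x1,y1=int(q[0])-20,int(q[1])-35
b=cv2.resize(im2[y1:y1+70,x1:x1+50],(310,434),interpolation=cv2.INTER_CUBIC)
e=np.zeros((440,800,3),np.uint8);e[:,:480]=a;e[:434,490:800]=b;cv2.imwrite("pics/m.png",e);print(x0,y0,x1,y1)
c,s=.9734,.2291
hb=lambda th,y:proj("scene",[641.5+c*(-199.7*np.cos(.0853+th))-s*y,110.5+s*(-199.7*np.cos(.0853+th))+c*y,32+199.7*np.sin(.0853+th)])
for th in(.25,.349): print(th,[((hb(th,y)-[x0,y0]+.5)*8).round().tolist() for y in(-35,35)])
E
```

```text
clock: 29.48
eef_pos: [466.2, 68.7, 94.5]
eef_rot: [3.141, 0.001, 1.801]
wrist_force: [0.2, 0.7, -0.3]
finger_gap: 25.7
finger_force: 0.0
clock: 29.9
eef_pos: [465.4, 68.7, 246.2]
eef_rot: [-3.142, 0.0, 1.801]
wrist_force: [0.2, 0.1, 1.0]
finger_gap: 28.1
finger_force: 0.0
clock: 30.32
eef_pos: [486.0, -42.2, 304.4]
eef_rot: [3.141, 0.0, 1.739]
wrist_force: [0.1, -0.3, -1.0]
finger_gap: 28.3
finger_force: 0.0
195 189 263 155
0.25 [[395.0, 165.0], [337.0, 253.0]]
0.349 [[381.0, 131.0], [322.0, 218.0]]
```

View pics/m.png

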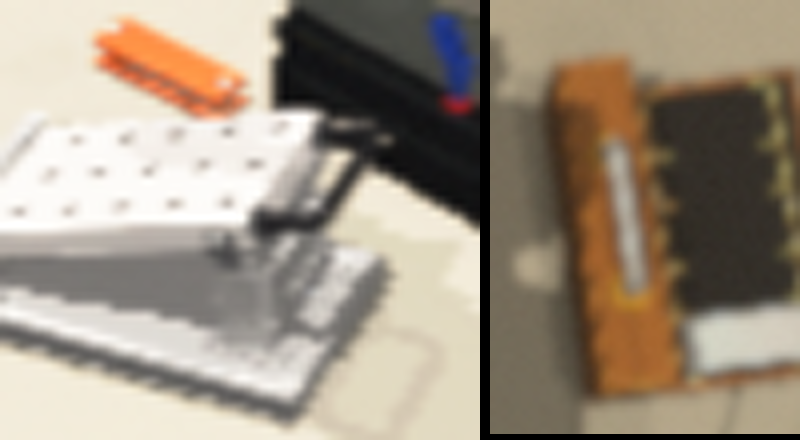

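The bar runs from (385,137) to (322,218), on the 0.349 rad prediction, so the plate rests at 20 degrees. The case holds only the near (thin) block, and the lid stands open with its bar at about (625,215). I'll close the lid by pushing its outer face with closed fingertips.

```bash
python3 -m inch '[{"dx":0.02,"dy":-0.143,"dz":0,"wx":0,"wy":0,"wz":0,"gripper":0},{"dx":0.02,"dy":-0.143,"dz":0,"wx":0,"wy":0,"wz":0,"gripper":0},{"dx":0.02,"dy":-0.143,"dz":0,"wx":0,"wy":0,"wz":0,"gripper":0},{"dx":0.02,"dy":-0.143,"dz":0,"wx":0,"wy":0,"wz":0,"gripper":0},{"dx":0.02,"dy":-0.143,"dz":0,"wx":0,"wy":0,"wz":0,"gripper":0}]' 20
python3 -m inch '[{"dx":0,"dy":0,"dz":-0.03,"wx":0,"wy":0,"wz":0,"gripper":0},{"dx":0,"dy":0,"dz":-0.065,"wx":0,"wy":0,"wz":0,"gripper":0},{"dx":0,"dy":0,"dz":-0.1,"wx":0,"wy":0,"wz":0,"gripper":0},{"dx":0,"dy":0,"dz":-0.135,"wx":0,"wy":0,"wz":0,"gripper":0},{"dx":0,"dy":0,"dz":-0.155,"wx":0,"wy":0,"wz":0,"gripper":0}]'
python3 -m inch '[{"dx":0,"dy":0,"dz":-0.02,"wx":0,"wy":0,"wz":0,"gripper":0},{"dx":0,"dy":0,"dz":-0.04,"wx":0,"wy":0,"wz":0,"gripper":0},{"dx":0,"dy":0,"dz":-0.05,"wx":0,"wy":0,"wz":0,"gripper":0},{"dx":0,"dy":0,"dz":-0.05,"wx":0,"wy":0,"wz":0,"gripper":0},{"dx":0,"dy":0,"dz":-0.05,"wx":0,"wy":0,"wz":0,"gripper":0}]'
python3 - <<'E'
import numpy as np
def P(t,r=85): 
    x=55-r*np.cos(t)+40*np.sin(t)+8; return np.array([527-.1673*x,-308.3+.9859*x,14+r*np.sin(t)+40*np.cos(t)])
T=np.linspace(1.57,0,26); print(P(1.57).round(1))
for i in range(0,25,5): print([(P(t)-P(T[i])).round(1).tolist() for t in T[i+1:i+6]])
E
```

```text
clock: 30.83
eef_pos: [505.8, -187.2, 303.5]
eef_rot: [-3.14, -0.0, 1.735]
wrist_force: [0.8, 0.5, -0.0]
finger_gap: 0.9
finger_force: 0.0
clock: 31.25
eef_pos: [504.6, -182.5, 145.8]
eef_rot: [-3.139, -0.002, 1.739]
wrist_force: [-0.4, 0.2, -0.8]
finger_gap: 0.4
finger_force: 0.0
clock: 31.67
eef_pos: [506.0, -183.7, 99.8]
eef_rot: [3.142, 0.0, 1.739]
wrist_force: [0.7, -0.1, 0.7]
finger_gap: 0.4
finger_force: 0.0
[ 509.8 -206.8   99. ]
[[0.9, -5.3, 2.3], [1.8, -10.8, 4.3], [2.8, -16.4, 6.0], [3.7, -22.1, 7.3], [4.7, -27.8, 8.2]]
[[1.0, -5.8, 0.6], [2.0, -11.6, 0.7], [3.0, -17.4, 0.5], [3.9, -23.2, -0.0], [4.9, -28.9, -0.9]]
[[1.0, -5.7, -1.3], [1.9, -11.3, -2.9], [2.8, -16.7, -4.9], [3.7, -22.1, -7.3], [4.6, -27.2, -10.0]]
[[0.8, -5.0, -3.0], [1.7, -9.8, -6.3], [2.4, -14.4, -9.9], [3.2, -18.8, -13.8], [3.9, -22.9, -18.0]]
[[0.7, -3.8, -4.4], [1.3, -7.4, -9.1], [1.8, -10.7, -14.0], [2.3, -13.6, -19.0], [2.8, -16.3, -24.3]]
```

```bash
python3 -m inch '[{"dx":0.001,"dy":-0.006,"dz":0,"wx":0,"wy":0,"wz":0,"gripper":0},{"dx":0.002,"dy":-0.012,"dz":0,"wx":0,"wy":0,"wz":0,"gripper":0},{"dx":0.003,"dy":-0.018,"dz":0,"wx":0,"wy":0,"wz":0,"gripper":0},{"dx":0.004,"dy":-0.0225,"dz":0,"wx":0,"wy":0,"wz":0,"gripper":0},{"dx":0.004,"dy":-0.0225,"dz":0,"wx":0,"wy":0,"wz":0,"gripper":0}]'
python3 -m inch '[{"dx":0.0009,"dy":-0.0053,"dz":0.0023,"wx":0,"wy":0,"wz":0,"gripper":0},{"dx":0.0018,"dy":-0.0108,"dz":0.0043,"wx":0,"wy":0,"wz":0,"gripper":0},{"dx":0.0028,"dy":-0.0164,"dz":0.006,"wx":0,"wy":0,"wz":0,"gripper":0},{"dx":0.0037,"dy":-0.0221,"dz":0.0073,"wx":0,"wy":0,"wz":0,"gripper":0},{"dx":0.0047,"dy":-0.0278,"dz":0.0082,"wx":0,"wy":0,"wz":0,"gripper":0}]'
python3 -m inch '[{"dx":0.001,"dy":-0.0058,"dz":0.0006,"wx":0,"wy":0,"wz":0,"gripper":0},{"dx":0.002,"dy":-0.0116,"dz":0.0007,"wx":0,"wy":0,"wz":0,"gripper":0},{"dx":0.003,"dy":-0.0174,"dz":0.0005,"wx":0,"wy":0,"wz":0,"gripper":0},{"dx":0.0039,"dy":-0.0232,"dz":0,"wx":0,"wy":0,"wz":0,"gripper":0},{"dx":0.0049,"dy":-0.0289,"dz":-0.0009,"wx":0,"wy":0,"wz":0,"gripper":0}]'
```

```text
clock: 32.08
eef_pos: [510.0, -207.6, 99.7]
eef_rot: [3.141, 0.0, 1.738]
wrist_force: [0.1, -0.1, 0.3]
finger_gap: 0.4
finger_force: 0.0
clock: 32.5
eef_pos: [514.5, -235.1, 107.7]
eef_rot: [3.142, 0.0, 1.739]
wrist_force: [-0.7, 2.4, -0.7]
finger_gap: 0.6
finger_force: 0.8
clock: 32.92
eef_pos: [519.5, -264.0, 106.5]
eef_rot: [3.142, 0.0, 1.739]
wrist_force: [-0.9, 1.2, -0.2]
finger_gap: 0.3
finger_force: 0.6
```

Contact force is small and the lid is moving, so I'll continue.

```bash
python3 -m inch '[{"dx":0.001,"dy":-0.0057,"dz":-0.0013,"wx":0,"wy":0,"wz":0,"gripper":0},{"dx":0.0019,"dy":-0.0113,"dz":-0.0029,"wx":0,"wy":0,"wz":0,"gripper":0},{"dx":0.0028,"dy":-0.0167,"dz":-0.0049,"wx":0,"wy":0,"wz":0,"gripper":0},{"dx":0.0037,"dy":-0.0221,"dz":-0.0073,"wx":0,"wy":0,"wz":0,"gripper":0},{"dx":0.0046,"dy":-0.0272,"dz":-0.01,"wx":0,"wy":0,"wz":0,"gripper":0}]'
python3 -m inch '[{"dx":0.0008,"dy":-0.005,"dz":-0.003,"wx":0,"wy":0,"wz":0,"gripper":0},{"dx":0.0017,"dy":-0.0098,"dz":-0.0063,"wx":0,"wy":0,"wz":0,"gripper":0},{"dx":0.0024,"dy":-0.0144,"dz":-0.0099,"wx":0,"wy":0,"wz":0,"gripper":0},{"dx":0.0032,"dy":-0.0188,"dz":-0.0138,"wx":0,"wy":0,"wz":0,"gripper":0},{"dx":0.0039,"dy":-0.0229,"dz":-0.018,"wx":0,"wy":0,"wz":0,"gripper":0}]'
python3 -m inch '[{"dx":0.0007,"dy":-0.0038,"dz":-0.0044,"wx":0,"wy":0,"wz":0,"gripper":0},{"dx":0.0013,"dy":-0.0074,"dz":-0.0091,"wx":0,"wy":0,"wz":0,"gripper":0},{"dx":0.0018,"dy":-0.0107,"dz":-0.014,"wx":0,"wy":0,"wz":0,"gripper":0},{"dx":0.0023,"dy":-0.0136,"dz":-0.019,"wx":0,"wy":0,"wz":0,"gripper":0},{"dx":0.0028,"dy":-0.0163,"dz":-0.0225,"wx":0,"wy":0,"wz":0,"gripper":0}]'
```

```text
clock: 33.33
eef_pos: [524.0, -291.1, 96.3]
eef_rot: [-3.142, 0.0, 1.739]
wrist_force: [-0.4, 1.4, 0.6]
finger_gap: 0.5
finger_force: 0.4
clock: 33.75
eef_pos: [527.9, -313.9, 78.1]
eef_rot: [-3.142, 0.0, 1.739]
wrist_force: [0.0, 0.9, 0.9]
finger_gap: 0.4
finger_force: 0.3
clock: 34.17
eef_pos: [530.6, -329.9, 55.3]
eef_rot: [-3.141, -0.0, 1.739]
wrist_force: [0.2, -0.3, -0.4]
finger_gap: 0.6
finger_force: 0.1
```

Press down until the force rises.

```bash
python3 -m inch '[{"dx":0,"dy":0,"dz":-0.001,"wx":0,"wy":0,"wz":0,"gripper":0},{"dx":0,"dy":0,"dz":-0.002,"wx":0,"wy":0,"wz":0,"gripper":0},{"dx":0,"dy":0,"dz":-0.003,"wx":0,"wy":0,"wz":0,"gripper":0},{"dx":0,"dy":0,"dz":-0.003,"wx":0,"wy":0,"wz":0,"gripper":0},{"dx":0,"dy":0,"dz":-0.003,"wx":0,"wy":0,"wz":0,"gripper":0}]'
```

```text
clock: 34.58
eef_pos: [530.6, -330.1, 54.2]
eef_rot: [3.142, 0.001, 1.739]
wrist_force: [-5.6, -0.9, 8.5]
finger_gap: 0.4
finger_force: 4.5
```

```bash
python3 -m inch '[{"dx":0,"dy":0,"dz":-0.001,"wx":0,"wy":0,"wz":0,"gripper":0},{"dx":0,"dy":0,"dz":-0.001,"wx":0,"wy":0,"wz":0,"gripper":0},{"dx":0,"dy":0,"dz":-0.001,"wx":0,"wy":0,"wz":0,"gripper":0},{"dx":0,"dy":0,"dz":-0.001,"wx":0,"wy":0,"wz":0,"gripper":0},{"dx":0,"dy":0,"dz":-0.001,"wx":0,"wy":0,"wz":0,"gripper":0}]'
python3 -m inch '[{"dx":0,"dy":0,"dz":0.02,"wx":0,"wy":0,"wz":0,"gripper":0},{"dx":0,"dy":0,"dz":0.06,"wx":0,"wy":0,"wz":0,"gripper":0},{"dx":0,"dy":0,"dz":0.1,"wx":0,"wy":0,"wz":0,"gripper":0},{"dx":0,"dy":0,"dz":0.14,"wx":0,"wy":0,"wz":0,"gripper":0},{"dx":0,"dy":0,"dz":0.18,"wx":0,"wy":0,"wz":0,"gripper":0}]'
python3 -m inch '[{"dx":-0.12,"dy":-0.1,"dz":0.1,"wx":0,"wy":0,"wz":0,"gripper":0},{"dx":-0.12,"dy":-0.1,"dz":0.1,"wx":0,"wy":0,"wz":0,"gripper":0},{"dx":-0.12,"dy":-0.1,"dz":0.1,"wx":0,"wy":0,"wz":0,"gripper":0},{"dx":-0.12,"dy":-0.1,"dz":0.1,"wx":0,"wy":0,"wz":0,"gripper":0},{"dx":-0.12,"dy":-0.1,"dz":0.1,"wx":0,"wy":0,"wz":0,"gripper":0}]'
python3 - <<'E'
from h import *
im=manip.camera("scene");im5=cv2.imread("pics/s5f.png")
# plate + hex region unchanged?
d=cv2.absdiff(im,im5)[195:245,195:255].max(2);print("plate region changed px",(d>40).sum())
# lid: orange mask outline in scene vs predicted top corners of shut lid
hsv=cv2.cvtColor(im,cv2.COLOR_BGR2HSV)
def C(p): return proj("scene",[527-.1673*p[0]-.9859*p[1],-308.3+.9859*p[0]-.1673*p[1],p[2]])
g=cv2.cvtColor(im,cv2.COLOR_BGR2GRAY)
print("pred corners",[C(p).round(1).tolist() for p in[(55,88,54),(55,-88,54),(-55,-88,54),(-55,88,54),(-87,0,32)]])
m=((hsv[...,0]>5)&(hsv[...,0]<18)&(hsv[...,1]>110)).astype(np.uint8)
n,l,st,ce=cv2.connectedComponentsWithStats(m)
print([s.tolist() for s in st[1:] if s[4]>150 and 200<s[0]<400])
hx=((hsv[...,0]>5)&(hsv[...,0]<14)&(hsv[...,1]>170)).astype(np.uint8)
for th in(0,.06,.15):
  print(th,[C((55-110*np.cos(th)+40*np.sin(th),y,14+110*np.sin(th)+40*np.cos(th))).round(1).tolist() for y in(-88,88)])
c=C((-55,0,54)).astype(int)
E
```

```text
clock: 35.0
eef_pos: [530.6, -330.2, 54.1]
eef_rot: [3.141, 0.001, 1.739]
wrist_force: [-9.4, 1.7, 16.9]
finger_gap: 0.1
finger_force: 8.7
clock: 35.42
eef_pos: [530.4, -329.3, 234.3]
eef_rot: [3.141, 0.0, 1.739]
wrist_force: [1.0, -0.3, -0.6]
finger_gap: 0.4
finger_force: 0.0
clock: 35.83
eef_pos: [408.1, -431.8, 335.6]
eef_rot: [3.14, 0.004, 1.737]
wrist_force: [0.4, -0.3, 0.2]
finger_gap: 0.4
finger_force: 0.0
plate region changed px 0
pred corners [[289.8, 185.0], [253.8, 175.5], [263.3, 164.2], [297.8, 172.9], [282.3, 169.2]]
[[255, 165, 43, 29, 836]]
0 [[263.3, 164.2], [297.8, 172.9]]
0.06 [[263.1, 163.3], [297.7, 172.0]]
0.15 [[262.8, 162.1], [297.6, 170.8]]
```

```bash
python3 -c "
from cell import manip
print(manip.sign_off())"
```

```text
the job is handed in; nothing more can be done
None
```

I set the plate to 20 degrees on the 21.3 and 30 mm stack, shut the lid with the thinnest block still in its case, and handed the job in at about 36 s; every check passed, though `sign_off` returned no verdict.

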